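# Gauge a tray at the drier fence and load it with heel blocks

### The arm

A 7-joint arm with a two-finger parallel gripper is mounted at the origin on the work surface. World frame = base frame: x ahead of the robot, y to its left, z up, the work surface at z = 0. Lengths are in m, angles in rad, forces in N, time in s.
With the tool pointing down it reaches from about 0.4 to 0.85 m from the base axis. Payload 10.4 kg.
Tool frame: the origin (TCP) lies midway between the tips of the shut fingers; the grasp point (between the pads) lies 19 mm behind it; x points along the fingers, y is the direction in which the jaws open and shut, and the axes are right-handed (so a half turn about x gives the same grasp; the last joint's range is limited). The gripper opens to 87 mm and grips with 3 to 60 N. Pads are 19 mm wide; open, the fingers measure 117 mm over their backs; the gripper's body (75 mm by 190 mm) begins 51 mm behind the grasp point.
Start: joints at [1.137, 0.332, -0.065, 1.46, 0.022, 1.35, -0.088], TCP at [0.25, -0.573, 0.223] pointing down, gripper open.
Joint ranges: [-2.6, 2.6], [-0.5, 2.12], [-1.47, 1.34], [0.16, 2.42], [-1.27, 4.41], [0.06, 2.06], [-2.6, 2.6]. Speed limits (rad/s): [2.22, 2.22, 2.79, 2.79, 3.14, 3.14, 3.14].

### API

Orientations are given as a unit quaternion [w, x, y, z].
In Python, from rig import robot gives the robot as it stands.
- The arm moves only by the shell command python3 -m pendant 'ROWS' [OPENING]. ROWS is JSON, a list of rows, each a list of 4 numbers: the shift along the tool's x, y, z in m, then the turn about the tool's x in degrees. In form: [[x, y, z, spin], ...]. A call has 1 to 10 rows; each row is the pose to reach, as a shift and turn from the pose measured when the call began, along the tool's axes at that moment; what a row does not reach only later rows make up. A row lasts 1/10 s, in which the tool goes at most 50 mm and 8.59 degrees, less where a joint would pass 70% of its speed; a pose out of reach is approached as far as the arm can. A call with a gripper value outside its range is refused whole. OPENING is the opening in per cent of the stroke, from 0 (shut) to 100 (fully open), set as the call begins (- or left out, the last holds). The fingers move at their own pace and stop on an object; the grip force is fixed at half the most. Time passes only in rows, so rows that repeat a pose let the fingers close. It gives the time, the measured TCP pose, the force and the opening at its end, in the units of the state.
- robot.get_state(): the state, without advancing time (a new reading comes with each control period).
- robot.grab_frame(name): name is "side" or "top"; returns the picture (400x640x3 uint8, blue, green, red); there is no depth.
- robot.calibration(name): a dict with "K" (3x3 intrinsics, pixels), "R" (3x3) and "t" (3): a world point X has camera coordinates R X + t. Camera axes: x right, y down, z forward; pixel columns grow to the right and rows downward; lengths in m; the calibration is good to about 2 mm. A picture is of the moment at which its call begins. calibration takes no time and is no camera call.
- robot.hand_in(): hands the job in, once; it reports no verdict.
The state is a dict: "time_s": time; "qpos": joint angles; "joint_vel": joint speeds; "joint_torque": joint torques, N m; "eef_pos": TCP position; "tcp_rot": TCP orientation; "wrist_force": force on the tool from outside, world axes, zero at the start; "ft_torque": the same for the moment, N m; "gripper_width": opening from 0.0 (shut) to 1.0 (fully open).
Only numpy, scipy, OpenCV 4.12 (cv2) and the standard library are available. Lean on these libraries where they do the work, as an engineer would, in place of code of your own. Each camera call takes 0.05 s, during which the arm holds its last target.

### The job

Get a tray of heel blocks ready for the drier: flip the stop fully down onto the fence, then lift only the top tray off the nested stack (leave the other two where they are) and set it on the bench with its long side flush against the fence and its end snug against the stop's plate. With the tray gauged like that, put every heel block standing about on the bench into it, down on its floor and not hung up on the rim, and check that the tray is still flush and snug. Last, flip the stop up out of the way again, leaving the loaded tray exactly where it was gauged.

Things in the scene. Friction and masses are not known exactly. Their poses are not given: they have to be found in the camera images.
- fence: gauge fence fixed to the bench: a low aluminium rail 360 mm long (its y), 30 deep, 20 high; origin on the bench at the middle of its working face, the plane x = 0 that looks to the robot (-x); the bench before it is flat and free
- flip_stop (a joint): swing of the flip stop, a 16 mm wide steel arm hinged on the fence. 0 = fully down: arm level towards fence -x, reaching 122 mm from the hinge, top 58 mm over the bench; a plate hangs below it to 6 mm over the bench, 0 to 70 mm in front of the fence face; its side at fence y = 120 mm stops the tray. Grows as it swings up; 1.57 = upright, 1.8 = end. Stiff: stays where left; about 2 N at the tip moves it
- stop_tab (a point): rubber-covered tip of the flip stop's arm, a good place to pinch: 16 mm wide along the fence's y, 12 mm thick; the point lies in its middle, 110 mm from the hinge and 6 mm off the arm's axis line (above it when down)
- stop_hinge (a point): a point on the flip stop's hinge axis (axis = fence's y), 46 mm over the bench, 15 mm behind the fence face, at fence y = 128 mm; does not move with the arm
- seat (a point): on the bench, where the tray's origin lies when the tray is gauged (long side flush on the fence face, +y end against the stopping face); axes as the fence's
- tray_top: top one of three like nested grey trays: 68 mm wide (x), 220 long (y), 22 tall, 120 g; origin at the centre of its underside. Stepped: from 9 mm up it has full size, 3.5 mm walls; below it is 57 x 209 mm and drops into the next tray with 2 mm play. Inner floor 51 x 203 mm, 4 mm up. Nested, it shows 13 mm of side, rim 48 mm over the bench; pinch across the width by the upper 10 mm
- tray_mid: the second tray of the stack, same shape, origin alike; its rim is 35 mm over the bench
- tray_low: the lowest tray of the stack, same shape, standing on the bench
- heel_a: heel block of brown stacked leather board, D-shaped from above, 46 mm tall, 38 mm along its x (flat back at -19 mm, round front at +19 mm), 32 mm across its y between parallel flat sides; 45 g; origin at the centre of its underside, z up. May be absent (None)
- heel_a_mid (a point): the middle of heel_a, 23 mm above its underside along its z
- heel_b: heel block of brown stacked leather board, D-shaped from above, 46 mm tall, 38 mm along its x (flat back at -19 mm, round front at +19 mm), 32 mm across its y between parallel flat sides; 45 g; origin at the centre of its underside, z up. May be absent (None)
- heel_b_mid (a point): the middle of heel_b, 23 mm above its underside along its z
- heel_c: heel block of brown stacked leather board, D-shaped from above, 46 mm tall, 38 mm along its x (flat back at -19 mm, round front at +19 mm), 32 mm across its y between parallel flat sides; 45 g; origin at the centre of its underside, z up. May be absent (None)
- heel_c_mid (a point): the middle of heel_c, 23 mm above its underside along its z
- heel_d: heel block of brown stacked leather board, D-shaped from above, 46 mm tall, 38 mm along its x (flat back at -19 mm, round front at +19 mm), 32 mm across its y between parallel flat sides; 45 g; origin at the centre of its underside, z up. May be absent (None)
- heel_d_mid (a point): the middle of heel_d, 23 mm above its underside along its z
Not all that is in view belongs to the job. Leave any blue or turquoise look-alike of the heel_d alone.

How it is judged:
By the outcome, as a careful person would: the job done as asked, in the order asked, and still so for the second after the job is handed in, with the robot touching nothing.
Of heel_a, heel_b, heel_c, heel_d only 2 to 4 are there at a start; the rules pass over those that are not, and their reading is None.
At some moment in a run one of heel_a, heel_b, heel_c, heel_d may be knocked a few centimetres aside while the robot is not near it.
Once in a run the grip may slacken for a moment while it holds something.
It also fails if it takes over 210 s, if anything falls off the work surface, if the arm or the gripper's body presses on something with over 40 N, if the wrist force passes 120 N, or if a joint passes its speed limit or range.

## Working session

There is one attempt and no reset: what is moved stays moved. The work goes in short steps, Python scripts to look and compute and a shell command to move; the robot and the scene stay as the last step left them, time stands still between calls to the robot, and variables do not carry over. Pictures are saved under pics/ and viewed, and the job is handed in when it is done.

```bash
ls; mkdir -p pics; python3 - <<'E'
from rig import robot
import cv2
s=robot.get_state()
print(s)
for n in("side","top"):
    cv2.imwrite(f"pics/{n}0.png",robot.grab_frame(n)); print(n,robot.calibration(n))
E
```

```text
pics
{'time_s': 0.0, 'qpos': array([ 1.13739856,  0.33288334, -0.0647099 ,  1.46096716,  0.02162198,
        1.34988938, -0.08853714]), 'joint_vel': array([ 3.13845952e-04, -7.06538271e-04,  2.41444953e-05,  1.15737057e-03,
       -7.86573724e-04, -1.58800394e-03,  2.12005610e-05]), 'joint_torque': array([ 3.59611749e-04, -6.23263478e+01,  2.47800769e-02, -3.89893448e+01,
       -6.13504252e-02,  3.98496666e-02,  2.07780940e-04]), 'eef_pos': array([ 0.24942229, -0.57264123,  0.22173447]), 'tcp_rot': array([-0.14372424, -0.69210893, -0.14471442,  0.69237729]), 'wrist_force': array([-0.13960246,  0.64510431, -0.65610118]), 'ft_torque': array([-0.03171751,  0.0680634 , -0.00227033]), 'gripper_width': 1.0002423953998165}
side {'K': array([[470.5400127 ,   0.        , 319.17890318],
       [  0.        , 470.5400127 , 197.56202143],
       [  0.        ,   0.        ,   1.        ]]), 'R': array([[-0.93855533, -0.34500419,  0.00927368],
       [-0.22457208,  0.59008494, -0.77547866],
       [ 0.26207113, -0.72991224, -0.63130567]]), 't': array([0.41440987, 0.14115932, 0.92035468])}
top {'K': array([[383.80177825,   0.        , 318.64066811],
       [  0.        , 383.80177825, 187.23546314],
       [  0.        ,   0.        ,   1.        ]]), 'R': array([[-0.01757484, -0.99948236, -0.02694698],
       [-0.99079417,  0.02102766, -0.1337339 ],
       [ 0.13423131,  0.02434856, -0.99065085]]), 't': array([0.05088476, 0.43273116, 1.07536408])}
```

View pics/side0.png

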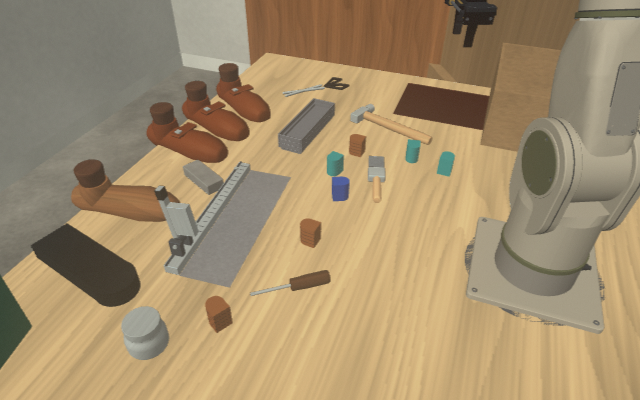

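View pics/top0.png

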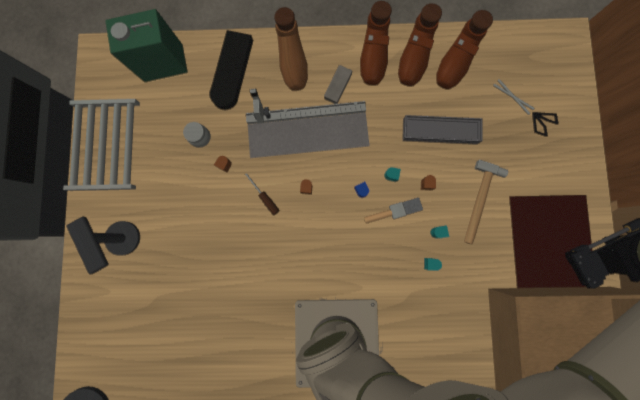

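```bash
cat > h.py <<'E'
import numpy as np, cv2
from rig import robot
C={n:robot.calibration(n) for n in("side","top")}
def ray(n,uv):
    c=C[n]; R=np.array(c['R']);t=np.array(c['t'])
    d=R.T@np.linalg.solve(c['K'],[uv[0],uv[1],1.]); o=-R.T@t
    return o,d/np.linalg.norm(d)
def plane(n,uv,z):
    o,d=ray(n,uv); return o+d*(z-o[2])/d[2]
def proj(n,X):
    c=C[n]; p=c['K']@(np.array(c['R'])@np.array(X)+c['t']); return p[:2]/p[2]
def tri(us,ut):
    o1,d1=ray('side',us);o2,d2=ray('top',ut)
    A=np.c_[d1,-d2]; s=np.linalg.lstsq(A,o2-o1,rcond=None)[0]
    a=o1+s[0]*d1;b=o2+s[1]*d2
    return (a+b)/2,np.linalg.norm(a-b)
def crop(img,x0,y0,x1,y1,k,name):
    c=cv2.resize(img[y0:y1,x0:x1],None,fx=k,fy=k,interpolation=cv2.INTER_CUBIC)
    cv2.imwrite(name,c)
def tool():
    from scipy.spatial.transform import Rotation as Ro
    s=robot.get_state();q=s['tcp_rot'];return np.array(s['eef_pos']),Ro.from_quat([q[1],q[2],q[3],q[0]]).as_matrix(),s
def shift(X,dirn=None):
    """tool-frame shift to bring the TCP to X; spin deg so jaws (tool y) are along dirn"""
    p,R,s=tool(); d=R.T@(np.array(X)-p); sp=None
    if dirn is not None:
        v=R.T@np.array(dirn,float); sp=np.degrees(np.arctan2(v[2],v[1])); sp=(sp+90)%180-90
    return d.round(4),sp
E
python3 - <<'E'
from h import *
s=cv2.imread('pics/side0.png');t=cv2.imread('pics/top0.png')
crop(s,140,80,300,300,2.7,'pics/s1.png') 
crop(s,150,80,470,340,2.4,'pics/s2.png')
crop(t,200,70,500,230,2.6,'pics/t1.png')
crop(t,235,80,385,170,5,'pics/t2.png')
for nm,im in(('side',s),('top',t)):
    hsv=cv2.cvtColor(im,cv2.COLOR_BGR2HSV)
    m=((hsv[...,0]<14)&(hsv[...,1]>120)&(hsv[...,2]>50)).astype(np.uint8)
    n,l,st,ce=cv2.connectedComponentsWithStats(m)
    for i in range(1,n):
        if st[i,4]>40: print(nm,st[i],ce[i].round(1))
p,R,_=tool();print(R.round(3))
E
```

```text
side [ 245    0  205   73 7134] [346.7  26.5]
side [397  58  11  16  43] [402.4  67.2]
side [ 217   77   53   45 1284] [243.5 100.5]
side [ 394   83   95   46 2409] [445.1 104.6]
side [ 182   96   67   45 1610] [216.  119.2]
side [ 147  118   80   45 2010] [187.7 141.3]
side [349 134  16  23 256] [356.  144.3]
side [ 72 186  24  24 207] [ 83.6 196.6]
side [107 186  17   7  41] [114.4 189.3]
side [ 90 200  18  12  79] [ 98.2 205.8]
side [301 219  19  29 375] [308.3 231.2]
side [206 296  23  36 407] [215.1 308.6]
top [ 360    1   31   84 1646] [375.5  45.8]
top [ 590    0   50  207 7317] [619.4  94.6]
top [ 398    4   43   81 1663] [418.4  47.1]
top [ 275    8   32   82 1411] [290.7  51. ]
top [ 437   11   55   78 1721] [462.   51.6]
top [214 156  17  15 165] [222.5 163. ]
top [421 175  15  14 172] [428.5 182.4]
top [300 180  12  14 136] [305.9 186.6]
top [259 193  17  21 125] [267.5 202.7]
[[-0.001  0.399 -0.917]
 [ 0.001 -0.917 -0.399]
 [-1.    -0.001  0.   ]]
```

View pics/s2.png

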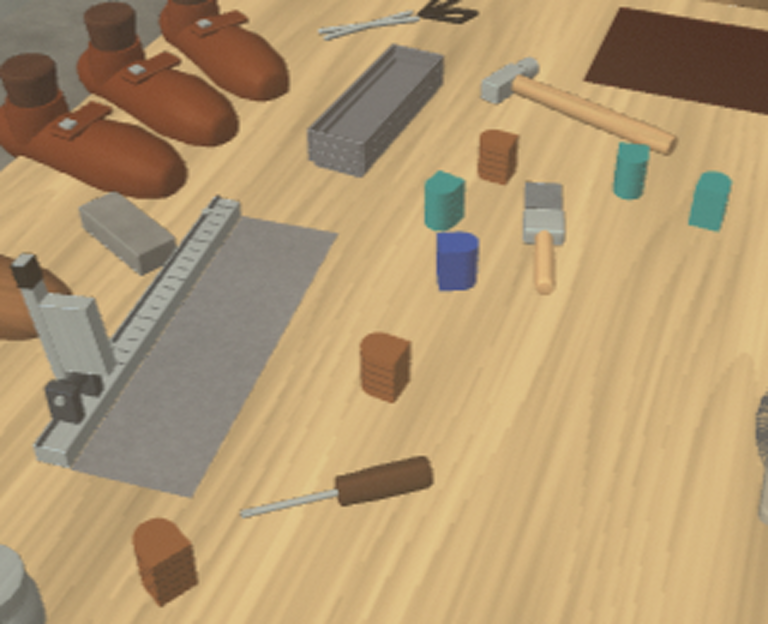

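View pics/t1.png

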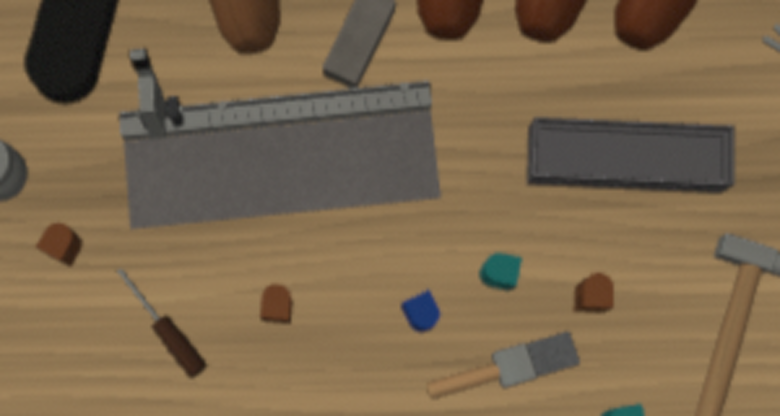

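View pics/t2.png

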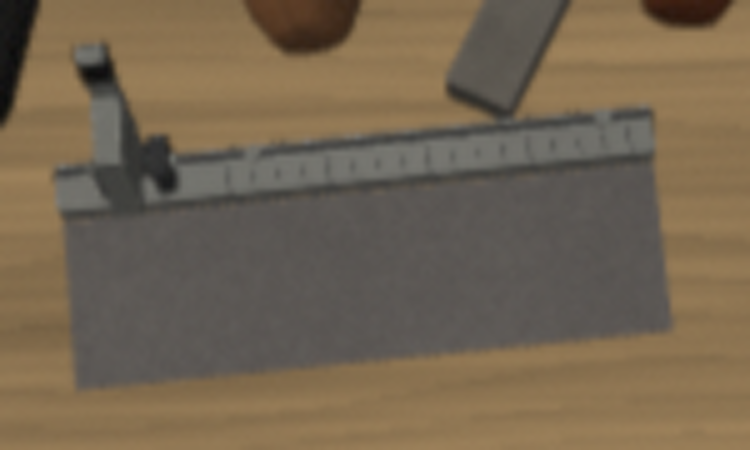

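View pics/s1.png

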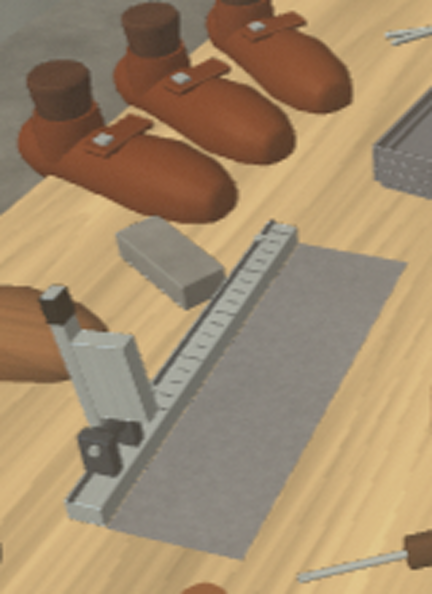

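```bash
python3 - <<'E'
from h import *
T=lambda x,y:(235+(x-2)/5,80+(y-2)/5)
S=lambda x,y:(150+(x-.7)/2.4,80+(y-.7)/2.4)
print('cams',ray('top',(0,0))[0],ray('side',(0,0))[0])
f=[plane('top',T(*p),.02) for p in[(62,213),(652,158),(55,172),(650,110)]]
for p in f: print('top fence',p.round(4))
d=f[0]-f[1]; print('len',np.linalg.norm(d),np.degrees(np.arctan2(-d[0],d[1])), np.linalg.norm(f[2]-f[3]))
# side
g=[plane('side',S(*p),.02) for p in[(72,452),(240,206)]]+[plane('side',S(*p),0.) for p in[(72,466),(192,496),(337,234)]]
for p in g: print('side fence',p.round(4))
m=[plane('top',T(*p),0.) for p in[(78,388),(672,328)]]
for p in m: print('mat',p.round(4))
# tab tip: 
print(tri(S(24,258),T(90,47)),tri(S(28,275),T(95,65)))
# heels: side centre vs top centre
for us,ut in[((356,144.3),(428.5,182.4)),((308.3,231.2),(305.9,186.6)),((215.1,308.6),(222.5,163))]: print(tri(us,ut))
E
python3 - <<'E'
import sys; sys.path.insert(0,'.')
from h import *
import os; os.chdir('.')
s=cv2.imread('pics/side0.png');t=cv2.imread('pics/top0.png')
crop(t,390,105,500,155,7,'pics/t3.png')
crop(s,270,90,350,160,8,'pics/s3.png')
a=[cv2.resize(t[y-20:y+20,x-20:x+20],(240,240),interpolation=2) for x,y in((428,182),(306,187),(222,163))]
b=[cv2.resize(s[y-20:y+20,x-20:x+20],(240,240),interpolation=2) for x,y in((356,145),(311,232),(218,313))]
cv2.imwrite('pics/h.png',np.vstack([np.hstack(a),np.hstack(b)]))
crop(s,140,170,220,290,5,'pics/s4.png')
E
```

```text
cams [0.28529428 0.01557553 1.12455236] [0.17944864 0.7314553  0.68664806]
top fence [0.6356 0.2534 0.02  ]
top fence [ 0.6602 -0.0992  0.02  ]
top fence [0.6611 0.2578 0.02  ]
top fence [ 0.69  -0.099  0.02 ]
len 0.35349546367498574 3.9971164546125633 0.3580216531723119
side fence [0.6296 0.2523 0.02  ]
side fence [ 0.6576 -0.0952  0.02  ]
side fence [0.6348 0.2507 0.    ]
side fence [0.5302 0.2443 0.    ]
side fence [ 0.5579 -0.111   0.    ]
mat [0.5331 0.2472 0.    ]
mat [ 0.5613 -0.1097  0.    ]
(array([0.6745919 , 0.20589064, 0.16846653]), np.float64(0.006626417208882226)) (array([0.67230753, 0.20691796, 0.15308187]), np.float64(0.0037034957403302067))
(array([ 0.44120091, -0.27377542,  0.02420316]), np.float64(0.0010397598198787505))
(array([0.43644117, 0.07928079, 0.02754867]), np.float64(0.00026080605299124175))
(array([0.51079348, 0.32112519, 0.03558552]), np.float64(0.0018337593430543548))
```

View pics/t3.png

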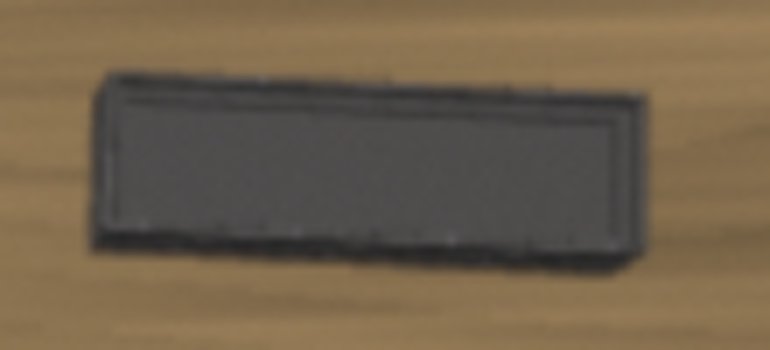

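View pics/s3.png

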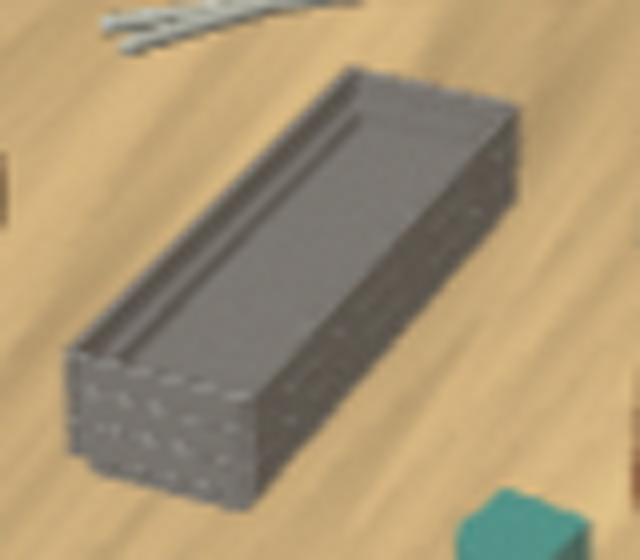

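View pics/h.png

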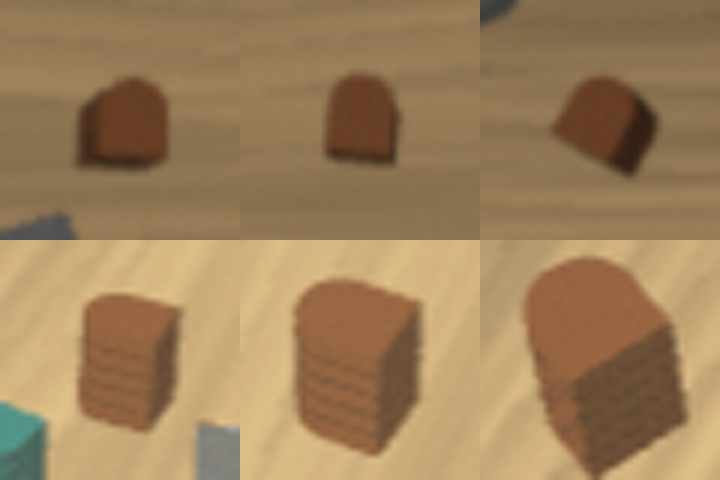

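View pics/s4.png

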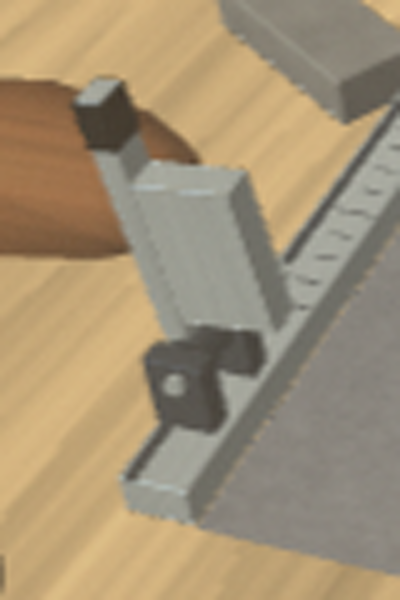

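```bash
cat >> h.py <<'E'
th=np.radians(4.4); ex=np.array([np.cos(th),np.sin(th),0]); ey=np.array([-np.sin(th),np.cos(th),0]); O=np.array([0.647,0.0755,0])
def F(x,y,z): return O+x*ex+y*ey+np.array([0,0,z])
E
python3 - <<'E'
from h import *
print(F(.035,.128,.2),shift(F(.035,.128,.24),ey))
E
```

```text
[0.67207681 0.20580792 0.2       ] (array([-0.0176, -0.545 , -0.6984]), np.float64(19.139674336558755))
```

```bash
python3 -m pendant '[[-0.02,-0.03,-0.035,2],[-0.04,-0.06,-0.07,5],[-0.05,-0.09,-0.11,8],[-0.05,-0.12,-0.15,11],[-0.05,-0.15,-0.19,14],[-0.05,-0.18,-0.23,17],[-0.05,-0.21,-0.27,19.1],[-0.05,-0.24,-0.31,19.1],[-0.05,-0.27,-0.35,19.1],[-0.05,-0.3,-0.39,19.1]]' 60
python3 -c "
from h import *
print(shift(F(.035,.128,.24),ey))"
```

```text
time_s: 1.1
eef_pos: [0.487, -0.1413, 0.2721]
tcp_rot: [-0.027, -0.706, -0.028, 0.707]
wrist_force: [0.2, -0.7, -0.2]
gripper_width: 0.596
(array([ 0.0323, -0.3317, -0.2114]), np.float64(0.025718533520660003))
```

```bash
python3 -m pendant '[[0,-0.04,-0.025,0],[0,-0.08,-0.05,0],[0,-0.12,-0.075,0],[0,-0.16,-0.1,0],[0,-0.2,-0.125,0],[0,-0.24,-0.15,0],[0.01,-0.28,-0.18,0],[0.02,-0.31,-0.2,0],[0.032,-0.332,-0.211,0],[0.032,-0.332,-0.211,0]]'
python3 -c "
from h import *
print(shift(F(.035,.128,.14),ey))
for n in('side','top'):
  im=robot.grab_frame(n);cv2.imwrite(f'pics/{n}2.png',im)
crop(cv2.imread('pics/top2.png'),200,50,330,150,6,'pics/t5.png')
crop(cv2.imread('pics/side2.png'),100,80,260,290,2.8,'pics/s5.png')
"
```

```text
time_s: 2.1
eef_pos: [0.6704, 0.2104, 0.2367]
tcp_rot: [-0.028, -0.704, -0.03, 0.709]
wrist_force: [-0.5, 0.5, -0.7]
gripper_width: 0.599
(array([ 0.0966,  0.0049, -0.0019]), np.float64(0.32791843798781883))
```

View pics/t5.png

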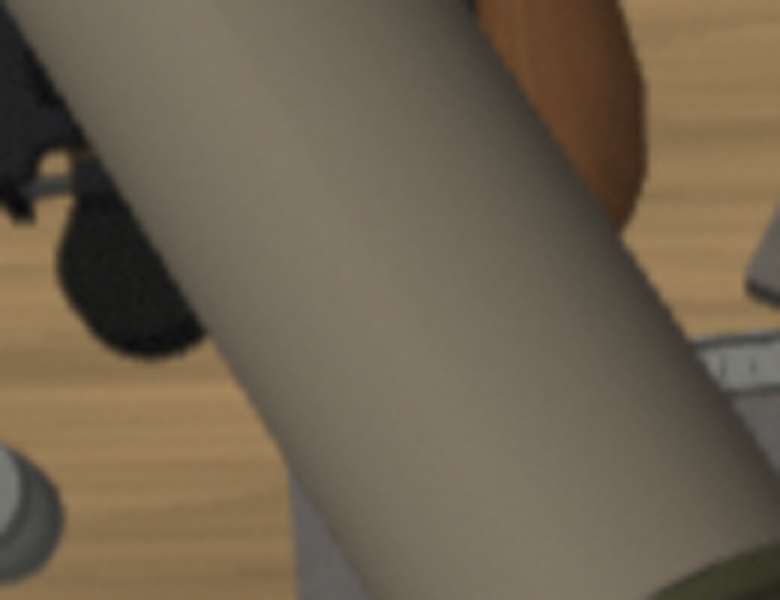

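View pics/s5.png

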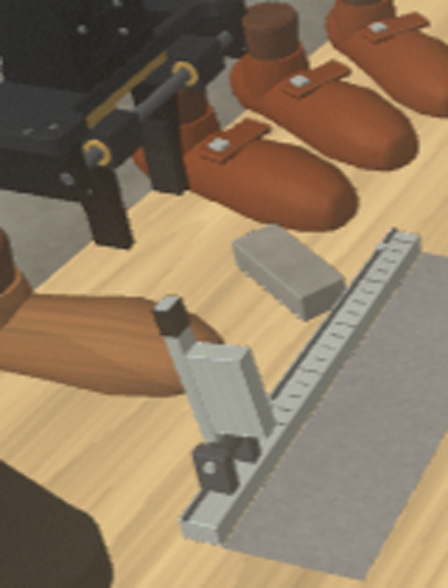

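```bash
python3 -c "
from h import *
p,R,s=tool();print(proj('side',p),proj('side',F(.035,.128,.154)))"
python3 -m pendant '[[0.02,0.005,-0.002,0],[0.04,0.005,-0.002,0],[0.06,0.005,-0.002,0],[0.07,0.005,-0.002,0],[0.08,0.005,-0.002,0],[0.09,0.005,-0.002,0],[0.097,0.005,-0.002,0],[0.097,0.005,-0.002,0]]'
python3 -c "
from h import *
print(shift(F(.035,.128,.14),ey))
for n in('side',):
  im=robot.grab_frame(n);cv2.imwrite(f'pics/{n}3.png',im)
crop(cv2.imread('pics/side3.png'),100,100,260,290,3,'pics/s6.png')
"
```

```text
[150.60755574 154.00519963] [160.70662668 193.26701315]
time_s: 3.0
eef_pos: [0.6732, 0.2012, 0.1415]
tcp_rot: [-0.028, -0.705, -0.028, 0.708]
wrist_force: [-0.5, -0.0, 0.2]
gripper_width: 0.597
(array([ 0.0015, -0.0046,  0.0008]), np.float64(0.07577644859071597))
```

View pics/s6.png

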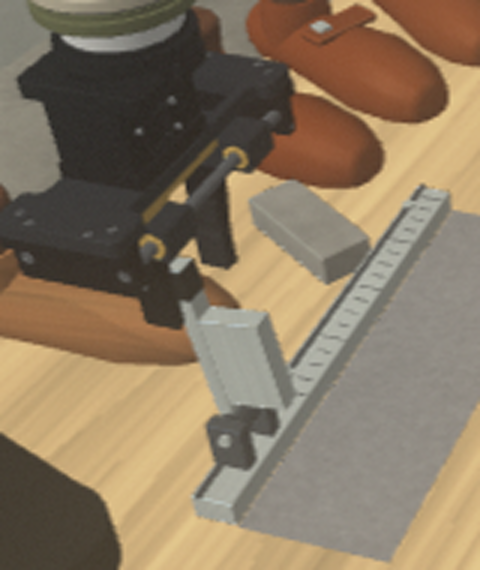

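```bash
python3 -m pendant '[[0,-0.0045,0,0],[0,-0.0045,0,0],[0,-0.0045,0,0],[0,-0.0045,0,0],[0,-0.0045,0,0]]' 25;python3 -m pendant '[[0,0,0,0],[0,0,0,0],[0,0,0,0],[0,0,0,0],[0,0,0,0]]' 0
python3 -c "
from h import *
print(shift(F(.035,.128,.14),ey))
for n in('side',):
  im=robot.grab_frame(n);cv2.imwrite(f'pics/{n}4.png',im)
crop(cv2.imread('pics/side4.png'),100,140,220,260,5,'pics/s7.png')
"
```

```text
time_s: 3.55
eef_pos: [0.6732, 0.2058, 0.1424]
tcp_rot: [-0.027, -0.706, -0.028, 0.707]
wrist_force: [0.1, -0.0, 0.3]
gripper_width: 0.276
time_s: 4.05
eef_pos: [0.6732, 0.2061, 0.1424]
tcp_rot: [-0.027, -0.706, -0.028, 0.707]
wrist_force: [0.1, 1.6, 0.3]
gripper_width: 0.185
(array([0.0024, 0.0002, 0.0012]), np.float64(0.08429266711235073))
```

View pics/s7.png

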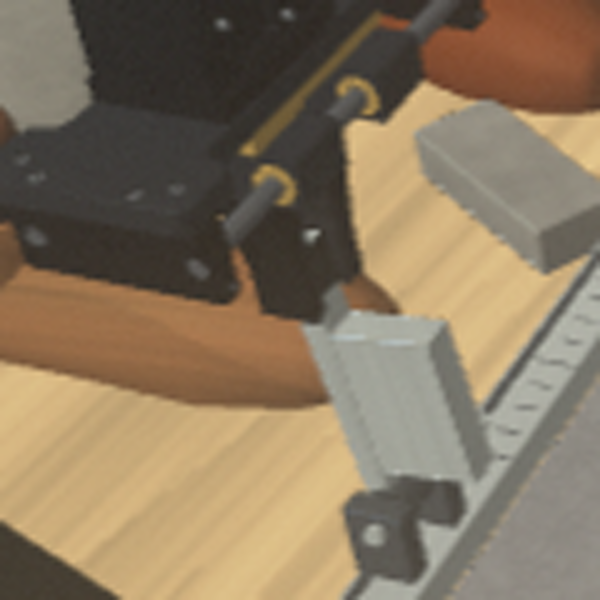

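```bash
python3 -c "
from h import *
p,R,s=tool();print(R.round(3), (p-O)@ex,(p-O)@ey)
r=.1173
for i in range(1,21):
  f=1.751-1.6965*i/20
  print(i,round(r*(np.sin(1.751)-np.sin(f)),3),round(r*(np.cos(f)-np.cos(1.751)),3))"
```

```text
[[-0.002  0.078 -0.997]
 [ 0.001 -0.997 -0.078]
 [-1.    -0.001  0.002]] 0.03616391451980382 0.128198858962483
1 -0.001 0.01
2 -0.002 0.02
3 -0.002 0.03
4 -0.0 0.04
5 0.002 0.049
6 0.004 0.059
7 0.008 0.068
8 0.012 0.077
9 0.017 0.086
10 0.023 0.094
11 0.03 0.101
12 0.037 0.108
13 0.045 0.115
14 0.053 0.12
15 0.061 0.125
16 0.07 0.129
17 0.08 0.133
18 0.089 0.135
19 0.099 0.137
20 0.109 0.138
```

```bash
python3 -m pendant '[[-0.001,0,0.01,0],[-0.002,0,0.02,0],[-0.002,0,0.03,0],[0,0,0.04,0],[0.002,0,0.049,0],[0.004,0,0.059,0],[0.008,0,0.068,0],[0.012,0,0.077,0],[0.017,0,0.086,0],[0.023,0,0.094,0]]'
python3 -c "
from h import *
print(shift(F(-.102,.128,.0334),ey))
cv2.imwrite('pics/side5.png',robot.grab_frame('side'))
crop(cv2.imread('pics/side5.png'),100,140,260,290,4,'pics/s8.png')
"
```

```text
time_s: 5.1
eef_pos: [0.5796, 0.1989, 0.1199]
tcp_rot: [-0.027, -0.706, -0.028, 0.707]
wrist_force: [6.1, 3.0, -2.1]
gripper_width: 0.181
(array([0.0865, 0.0002, 0.0442]), np.float64(0.07392087135028191))
```

View pics/s8.png

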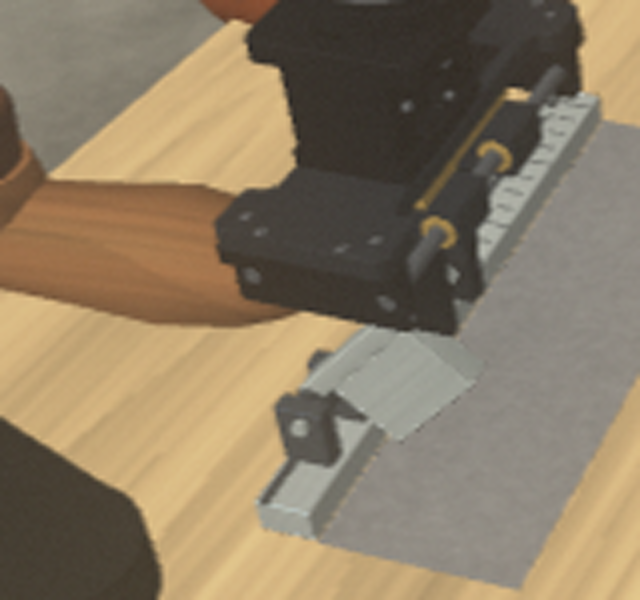

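```bash
python3 -m pendant '[[0.007,0,0.007,0],[0.014,0,0.014,0],[0.022,0,0.021,0],[0.03,0,0.026,0],[0.038,0,0.031,0],[0.047,0,0.035,0],[0.057,0,0.039,0],[0.066,0,0.041,0],[0.076,0,0.043,0],[0.086,0,0.044,0]]'
python3 -m pendant '[[0.002,0,0,0],[0.004,0,0,0],[0.004,0,0,0]]'
python3 -c "
from h import *
print(shift(F(-.102,.128,.0334),ey))
cv2.imwrite('pics/side6.png',robot.grab_frame('side'))
crop(cv2.imread('pics/side6.png'),120,140,280,290,4,'pics/s9.png')
"
```

```text
time_s: 6.15
eef_pos: [0.5345, 0.1955, 0.033]
tcp_rot: [-0.027, -0.706, -0.028, 0.707]
wrist_force: [-6.6, -3.9, 42.5]
gripper_width: 0.176
time_s: 6.45
eef_pos: [0.5346, 0.1955, 0.0315]
tcp_rot: [-0.028, -0.706, -0.027, 0.707]
wrist_force: [-10.0, -4.4, 34.6]
gripper_width: 0.173
(array([-0.0019,  0.0003, -0.0008]), np.float64(0.09521613712857402))
```

View pics/s9.png

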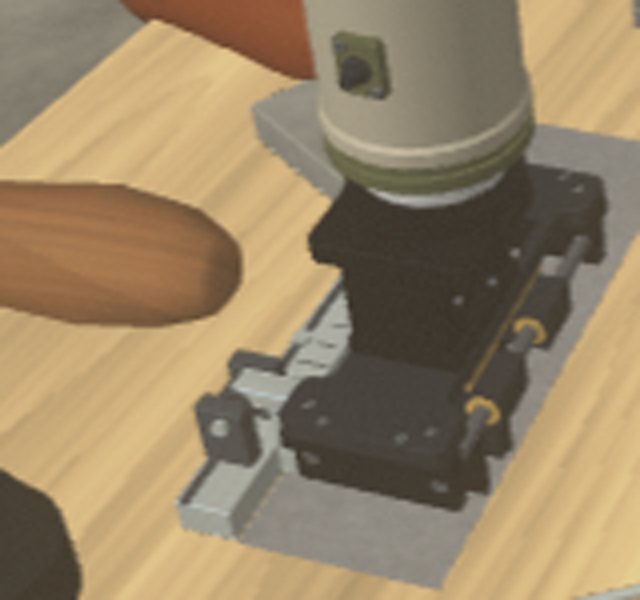

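```bash
python3 -m pendant '[[-0.004,0,0,0],[-0.004,0,0,0],[-0.004,0,0,0],[-0.004,0,0,0]]' 45; python3 -m pendant '[[-0.02,0,0,0],[-0.05,0,0,0],[-0.08,0,0,0],[-0.11,0.03,0,0],[-0.14,0.06,0,0],[-0.17,0.1,0,0],[-0.18,0.14,0,0],[-0.18,0.18,0,0],[-0.18,0.22,0,0],[-0.18,0.25,0,0]]' 100
python3 -c "
from h import *
for n in('side','top'):
  im=robot.grab_frame(n);cv2.imwrite(f'pics/{n}7.png',im)
crop(cv2.imread('pics/side7.png'),140,140,300,290,4,'pics/s10.png')
T=lambda x,y:(390+(x-3)/7,105+(y-3)/7)
S=lambda x,y:(270+(x-3.5)/8,90+(y-3.5)/8)
A=[plane('top',T(*p),.048) for p in[(105,76),(645,97),(638,252),(95,237)]]
B=[plane('side',S(*p),.048) for p in[(70,352),(352,70),(518,107),(250,397)]]
for q in(A,B):
  for p in q: print(p[:2].round(4))
  print('c',np.mean(q,0)[:2].round(4),[round(float(np.linalg.norm(q[i]-q[(i+1)%4])),4) for i in range(4)])
  for a,b in((0,1),(3,2)):
    d=q[a]-q[b];print(np.degrees(np.arctan2(-d[0],d[1])))
"
```

```text
time_s: 6.9
eef_pos: [0.5338, 0.1951, 0.0344]
tcp_rot: [-0.028, -0.706, -0.027, 0.707]
wrist_force: [-0.4, -0.7, 0.5]
gripper_width: 0.416
time_s: 7.9
eef_pos: [0.5532, -0.057, 0.2141]
tcp_rot: [-0.028, -0.705, -0.026, 0.708]
wrist_force: [0.5, 0.6, -0.6]
gripper_width: 0.998
[ 0.635  -0.2097]
[ 0.6203 -0.4292]
[ 0.5553 -0.4216]
[ 0.567  -0.2024]
c [ 0.5944 -0.3157] [0.2199, 0.0654, 0.2194, 0.0684]
-3.8382608386466672
-3.0540317612136683
[ 0.6332 -0.2147]
[ 0.6172 -0.4292]
[ 0.5519 -0.4242]
[ 0.5689 -0.2104]
c [ 0.5928 -0.3196] [0.2151, 0.0654, 0.2146, 0.0644]
-4.266266964838789
-4.557323566710375
```

View pics/s10.png

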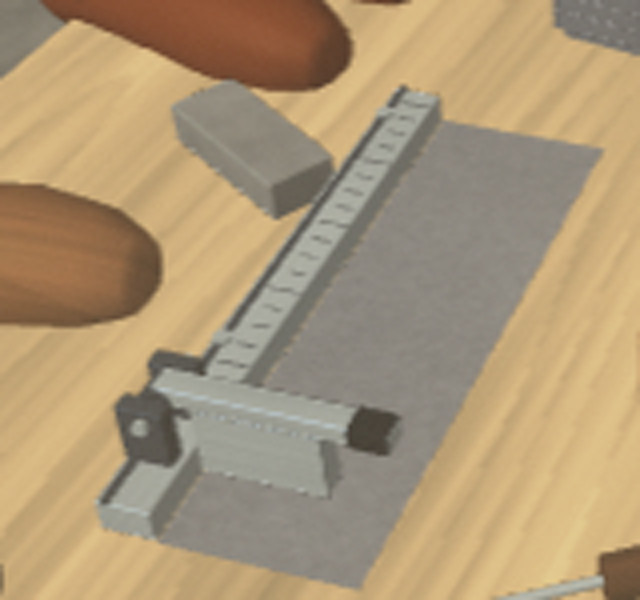

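View pics/top7.png

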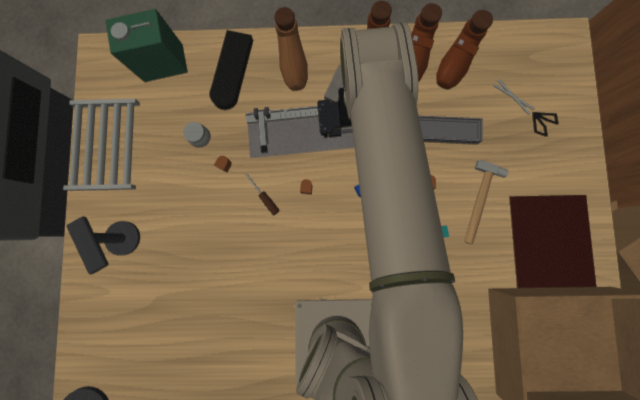

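```bash
python3 -c "
from h import *
p,R,s=tool();print(s['qpos'].round(2))
a=np.radians(-4.0);xt=np.array([np.cos(a),np.sin(a),0])
print(shift([.5935,-.318,.10],xt))"
```

```text
[ 0.49  0.23 -0.54  1.63  0.13  1.31 -1.57]
(array([ 0.1142,  0.2603, -0.0224]), np.float64(-81.9348201611025))
```

```bash
python3 -m pendant '[[0,0.03,-0.003,-8.2],[0,0.06,-0.005,-16.4],[0,0.09,-0.008,-24.6],[0,0.12,-0.01,-32.8],[0,0.15,-0.013,-41],[0,0.18,-0.015,-49.2],[0,0.21,-0.018,-57.4],[0,0.24,-0.02,-65.6],[0,0.26,-0.022,-73.8],[0,0.26,-0.022,-82]]' 100
python3 -c "
from h import *
p,R,s=tool();print(s['qpos'].round(2))
a=np.radians(-4.0);xt=np.array([np.cos(a),np.sin(a),0])
print(shift([.5935,-.318,.0385],xt))"
```

```text
time_s: 9.0
eef_pos: [0.5929, -0.3203, 0.2126]
tcp_rot: [-0.482, -0.514, -0.484, 0.519]
wrist_force: [-0.4, -0.7, 0.2]
gripper_width: 0.999
[ 0.83  0.51 -0.59  1.3   0.29  1.42  0.18]
(array([ 0.1741,  0.0015, -0.0029]), np.float64(0.1874967092886095))
```

Descend to just over the rim and look before going around it.

```bash
python3 -m pendant '[[0.03,0.001,-0.003,0],[0.06,0.001,-0.003,0],[0.09,0.001,-0.003,0],[0.11,0.001,-0.003,0],[0.12,0.001,-0.003,0],[0.12,0.001,-0.003,0],[0.12,0.001,-0.003,0]]'
python3 -c "
from h import *
a=np.radians(-4.0);xt=np.array([np.cos(a),np.sin(a),0])
print(shift([.5935,-.318,.0385],xt))
for n in('side','top'):
  im=robot.grab_frame(n);cv2.imwrite(f'pics/{n}8.png',im)
crop(cv2.imread('pics/side8.png'),240,50,400,170,5,'pics/s11.png')
"
```

```text
time_s: 9.7
eef_pos: [0.594, -0.3175, 0.0935]
tcp_rot: [-0.483, -0.514, -0.484, 0.518]
wrist_force: [0.4, 0.4, 1.3]
gripper_width: 1.0
(array([ 0.055 , -0.0001,  0.0004]), np.float64(0.20587902756250287))
```

View pics/s11.png

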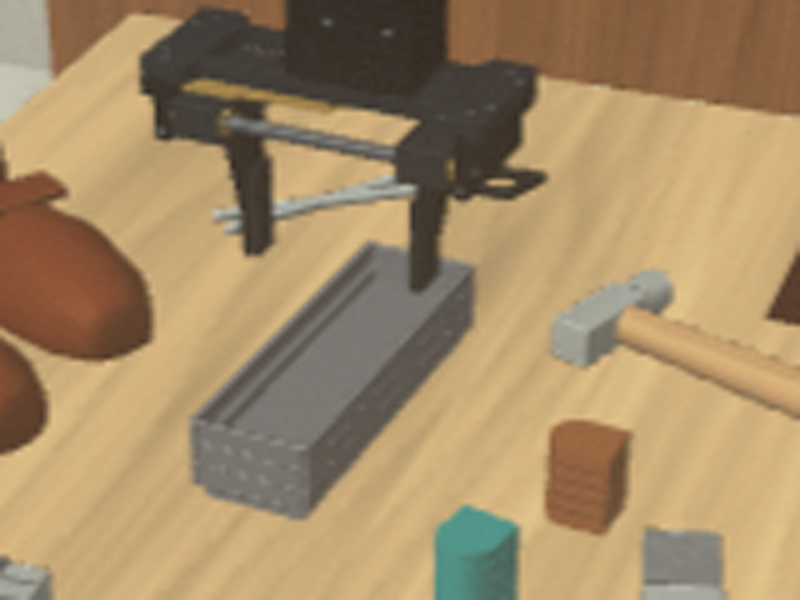

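```bash
python3 -m pendant '[[0.015,0,0,0],[0.03,0,0,0],[0.038,0,0,0],[0.043,0,0,0],[0.048,0,0,0],[0.052,0,0,0],[0.055,0,0,0],[0.055,0,0,0],[0.055,0,0,0]]'
python3 -c "
from h import *
a=np.radians(-4.0);xt=np.array([np.cos(a),np.sin(a),0])
print(shift([.5935,-.318,.0385],xt))
im=robot.grab_frame('side')
crop(im,240,50,400,170,5,'pics/s12.png')
"
```

```text
time_s: 10.7
eef_pos: [0.5941, -0.3181, 0.0393]
tcp_rot: [-0.483, -0.514, -0.483, 0.518]
wrist_force: [0.2, 0.4, 1.4]
gripper_width: 1.002
(array([ 0.0008, -0.0006, -0.    ]), np.float64(0.1890961047571551))
```

View pics/s12.png

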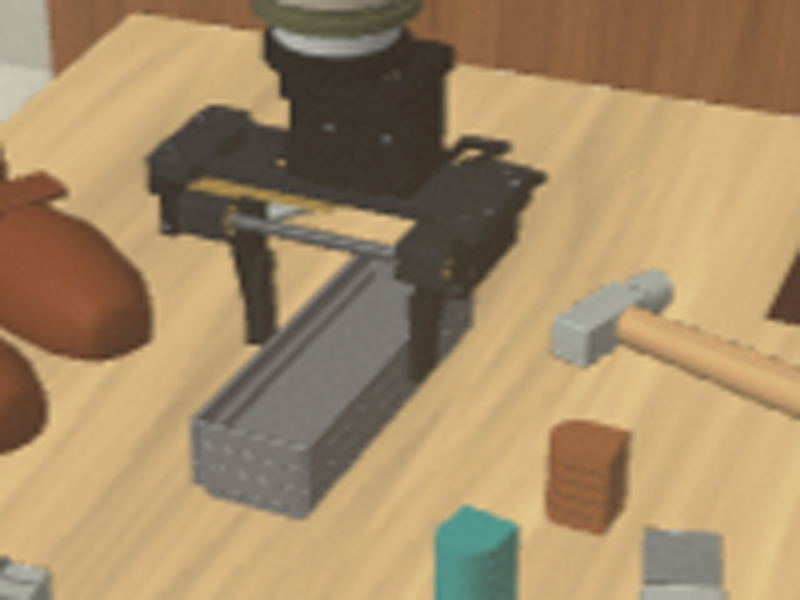

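```bash
python3 -m pendant '[[0,0,0,0],[0,0,0,0],[0,0,0,0],[0,0,0,0],[0,0,0,0],[0,0,0,0]]' 50
```

```text
time_s: 11.35
eef_pos: [0.5943, -0.3181, 0.0396]
tcp_rot: [-0.483, -0.514, -0.483, 0.518]
wrist_force: [0.8, -1.2, 0.2]
gripper_width: 0.78
```

```bash
python3 -m pendant '[[-0.005,0,0,0],[-0.01,0,0,0],[-0.015,0,0,0],[-0.02,0,0,0],[-0.03,0,0,0],[-0.04,0,0,0],[-0.05,0,0,0],[-0.06,0,0,0],[-0.06,0,0,0]]'
python3 -c "
from h import *
im=robot.grab_frame('side')
crop(im,240,30,400,170,5,'pics/s13.png')
"
```

```text
time_s: 12.25
eef_pos: [0.5955, -0.3182, 0.1017]
tcp_rot: [-0.484, -0.515, -0.482, 0.518]
wrist_force: [0.6, 0.1, -0.4]
gripper_width: 0.772
```

View pics/s13.png

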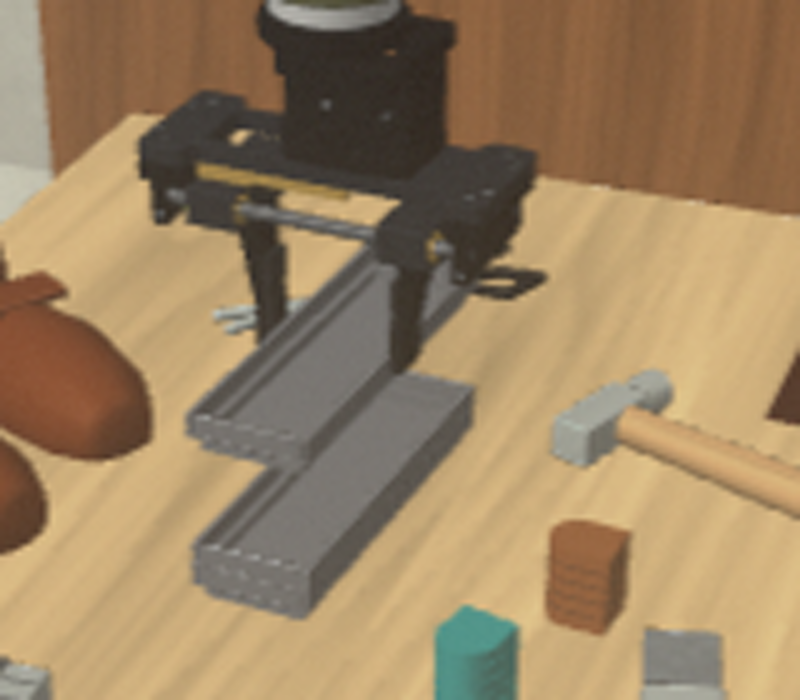

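```bash
python3 -c "
from h import *
print(shift(F(-.062,-.002,.13),ex))
p,R,s=tool();print(s['qpos'].round(2),R.round(2))"
```

```text
(array([-0.0312, -0.0354, -0.3852]), np.float64(-8.211051534068602))
[ 0.82  0.59 -0.57  1.43  0.33  1.22  0.14] [[-0.    1.   -0.07]
 [-0.   -0.07 -1.  ]
 [-1.   -0.    0.  ]]
```

```bash
python3 -m pendant '[[-0.015,0,-0.01,0],[-0.03,-0.003,-0.03,-1],[-0.03,-0.006,-0.055,-2],[-0.03,-0.009,-0.085,-3],[-0.03,-0.012,-0.115,-4],[-0.03,-0.015,-0.145,-5],[-0.03,-0.018,-0.175,-6],[-0.03,-0.02,-0.2,-7],[-0.03,-0.022,-0.225,-8],[-0.03,-0.024,-0.245,-8.2]]'
python3 -c "
from h import *
print(shift(F(-.062,-.002,.13),ex))"
```

```text
time_s: 13.3
eef_pos: [0.5874, -0.0696, 0.1297]
tcp_rot: [0.52, 0.478, 0.519, -0.482]
wrist_force: [0.1, -0.1, -0.6]
gripper_width: 0.776
(array([-0.0009,  0.0088, -0.138 ]), np.float64(0.10145832286131906))
```

```bash
python3 -m pendant '[[0,0,-0.02,0],[0,0.002,-0.045,0],[0,0.004,-0.07,0],[0,0.006,-0.095,0],[0,0.008,-0.115,0],[0,0.009,-0.13,0],[0,0.009,-0.138,0],[0.02,0.009,-0.138,0],[0.035,0.009,-0.138,0],[0.035,0.009,-0.138,0]]'
python3 -c "
from h import *
print(shift(F(-.062,-.002,.0155),ex))
im=robot.grab_frame('side')
crop(im,140,50,330,270,3,'pics/s14.png')
"
```

```text
time_s: 14.3
eef_pos: [0.584, 0.0673, 0.0917]
tcp_rot: [0.519, 0.477, 0.519, -0.483]
wrist_force: [-0.7, -0.3, -1.6]
gripper_width: 0.775
(array([ 0.0762,  0.0019, -0.0017]), np.float64(0.040992985542104066))
```

View pics/s14.png

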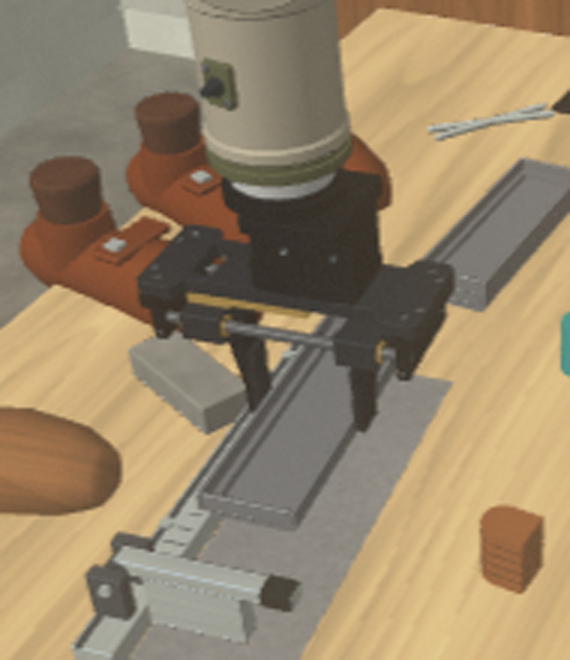

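```bash
python3 -m pendant '[[0.015,0.002,-0.002,0],[0.03,0.002,-0.002,0],[0.045,0.002,-0.002,0],[0.055,0.002,-0.002,0],[0.06,0.002,-0.002,0],[0.065,0.002,-0.002,0],[0.07,0.002,-0.002,0],[0.07,0.002,-0.002,0]]'
python3 -c "
from h import *
print(shift(F(-.062,-.002,.0155),ex))
im=robot.grab_frame('side')
crop(im,140,90,310,290,3,'pics/s15.png')
"
```

```text
time_s: 15.15
eef_pos: [0.5861, 0.0694, 0.0226]
tcp_rot: [0.519, 0.478, 0.519, -0.483]
wrist_force: [0.2, 0.2, -1.0]
gripper_width: 0.776
(array([ 0.0071, -0.0008,  0.0005]), np.float64(0.04369390826806807))
```

View pics/s15.png

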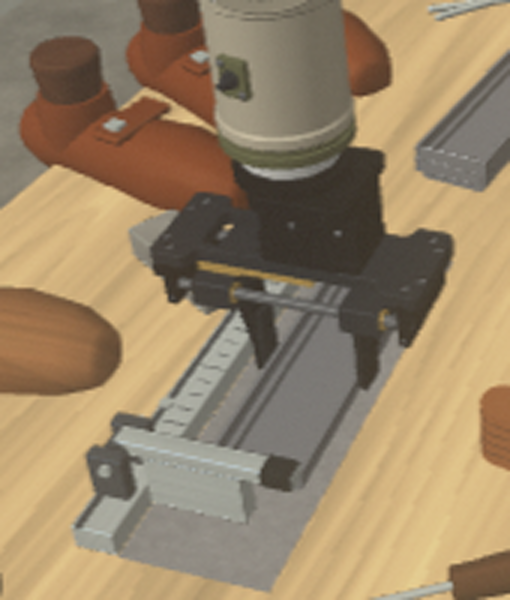

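Lower onto the bench until it carries, then release.

```bash
python3 -m pendant '[[0.003,0,0,0],[0.006,0,0,0],[0.008,0,0,0],[0.009,0,0,0],[0.009,0,0,0]]'; python3 -m pendant '[[0,0,0,0],[0,0,0,0],[0,0,0,0],[0,0,0,0]]' 100
```

```text
time_s: 15.7
eef_pos: [0.5861, 0.0694, 0.0138]
tcp_rot: [0.519, 0.478, 0.519, -0.483]
wrist_force: [-0.1, -0.3, -1.2]
gripper_width: 0.774
time_s: 16.1
eef_pos: [0.5863, 0.0694, 0.014]
tcp_rot: [0.519, 0.478, 0.519, -0.483]
wrist_force: [-0.2, -0.2, -0.0]
gripper_width: 0.983
```

```bash
python3 -m pendant '[[-0.02,0,0,0],[-0.04,0,0,0],[-0.06,0,0,0],[-0.08,0,0,0],[-0.1,0,0,0],[-0.1,0,0,0]]'
python3 -c "
from h import *
print(shift(F(-.13,.005,.08),ey),tool()[2]['qpos'].round(2), tool()[1].round(2))
im=robot.grab_frame('side')
crop(im,140,90,310,290,3,'pics/s16.png')"
```

```text
time_s: 16.7
eef_pos: [0.5882, 0.0704, 0.1169]
tcp_rot: [0.52, 0.479, 0.518, -0.481]
wrist_force: [0.2, 0.8, -0.6]
gripper_width: 1.001
(array([ 0.0368, -0.071 , -0.0058]), np.float64(-89.95073743485686)) [ 0.4   0.45 -0.76  1.65  0.33  1.18 -0.36] [[ 0.    1.    0.08]
 [-0.    0.08 -1.  ]
 [-1.   -0.    0.  ]]
```

View pics/s16.png

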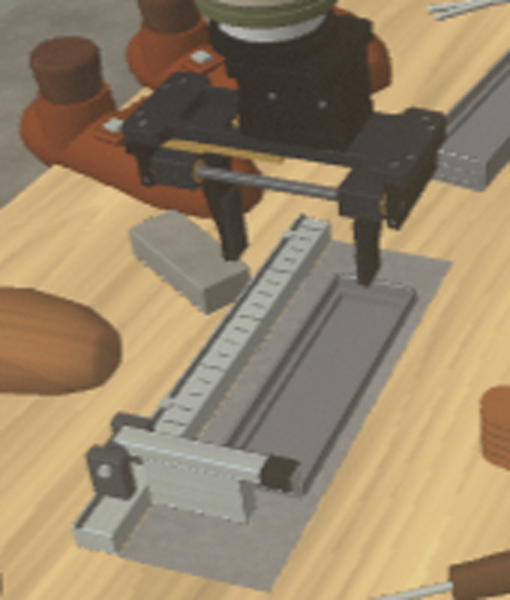

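```bash
python3 -m pendant '[[0,-0.008,-0.001,-8.5],[0,-0.016,-0.002,-17],[0,-0.024,-0.002,-25.5],[0,-0.032,-0.003,-34],[0,-0.04,-0.003,-42.5],[0,-0.048,-0.004,-51],[0,-0.056,-0.005,-59.5],[0,-0.064,-0.005,-68],[0,-0.071,-0.006,-76.5],[0,-0.071,-0.006,-85]]' 60
python3 -c "
from h import *
print(shift(F(-.13,.005,.012),ey),tool()[2]['qpos'].round(2), tool()[1].round(2))"
```

```text
time_s: 17.75
eef_pos: [0.515, 0.0704, 0.1144]
tcp_rot: [0.706, -0.001, 0.708, -0.003]
wrist_force: [0.3, -0.2, -0.7]
gripper_width: 0.6
(array([0.1024, 0.0006, 0.0024]), np.float64(-4.586892197527902)) [ 0.7   0.4  -1.09  1.82  0.39  1.16  1.05] [[-0.    0.    1.  ]
 [-0.01  1.   -0.  ]
 [-1.   -0.01 -0.  ]]
```

```bash
python3 -m pendant '[[0.02,0,0.002,-4.6],[0.045,0,0.002,-4.6],[0.07,0,0.002,-4.6],[0.085,0,0.002,-4.6],[0.095,0,0.002,-4.6],[0.102,0,0.002,-4.6],[0.102,0,0.002,-4.6],[0.102,0,0.002,-4.6]]'
python3 -c "
from h import *
print(shift(F(-.13,.005,.012),ey))
im=robot.grab_frame('side')
crop(im,140,90,340,290,3,'pics/s17.png')"
```

```text
time_s: 18.55
eef_pos: [0.5171, 0.07, 0.013]
tcp_rot: [0.706, -0.029, 0.708, 0.025]
wrist_force: [-0.2, 0.2, 0.3]
gripper_width: 0.599
(array([ 0.001 ,  0.0005, -0.    ]), np.float64(0.015715195522545855))
```

View pics/s17.png

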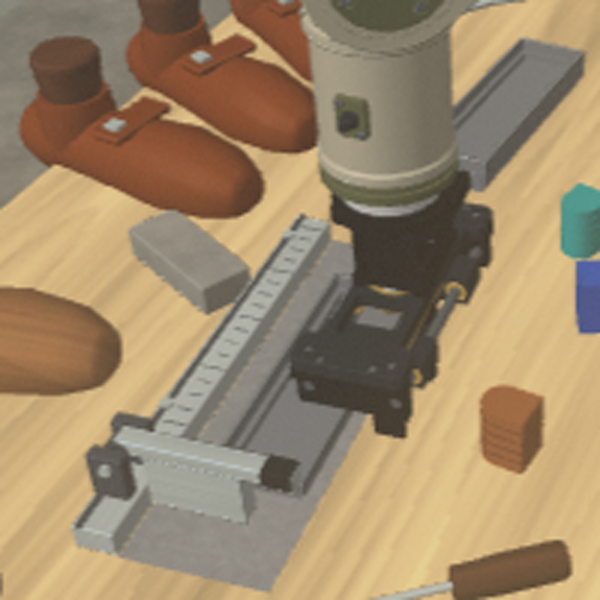

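```bash
python3 -m pendant '[[0,0,0.006,0],[0,0,0.012,0],[0,0,0.018,0],[0,0,0.024,0],[0,0,0.03,0],[0,0,0.035,0],[0,0,0.04,0],[0,0,0.044,0],[0,0,0.044,0]]'
for i in 1 2 3; do python3 -m pendant '[[0,0,0.002,0],[0,0,0.002,0]]' | grep -E "eef|wrist"; done
```

```text
time_s: 19.5
eef_pos: [0.5616, 0.0735, 0.013]
tcp_rot: [0.706, -0.029, 0.707, 0.025]
wrist_force: [-0.1, 0.2, -0.4]
gripper_width: 0.603
eef_pos: [0.5638, 0.0737, 0.013]
wrist_force: [0.1, 0.2, -0.4]
eef_pos: [0.566, 0.0738, 0.013]
wrist_force: [0.7, 0.8, 0.3]
eef_pos: [0.5683, 0.0739, 0.013]
wrist_force: [0.4, 0.7, -0.1]
```

```bash
for i in 1 2 3; do python3 -m pendant '[[0,0,0.001,0],[0,0,0.0015,0]]' | grep -E "eef|wrist"; done
```

```text
eef_pos: [0.5698, 0.074, 0.013]
wrist_force: [-1.3, -0.1, 1.1]
eef_pos: [0.5709, 0.0741, 0.0129]
wrist_force: [-5.2, -0.8, 4.4]
eef_pos: [0.571, 0.0741, 0.0128]
wrist_force: [-9.2, -1.6, 8.4]
```

```bash
python3 -m pendant '[[0,0,-0.01,0],[0,0,-0.025,0],[-0.02,0,-0.04,0],[-0.05,0,-0.04,0],[-0.08,0,-0.04,0],[-0.08,0,-0.04,0]]' 30
python3 -c "
from h import *
print(shift(F(-.036,-.15,.08),ex),tool()[2]['qpos'].round(2))
im=robot.grab_frame('side')
crop(im,140,90,340,290,3,'pics/s18.png')"
```

```text
time_s: 21.3
eef_pos: [0.5335, 0.0722, 0.0966]
tcp_rot: [0.707, -0.03, 0.706, 0.025]
wrist_force: [0.3, -0.1, 0.7]
gripper_width: 0.302
(array([ 0.0176, -0.1553,  0.0774]), np.float64(-89.9771310192167)) [ 0.66  0.47 -1.07  1.8   0.45  1.15  1.09]
```

View pics/s18.png

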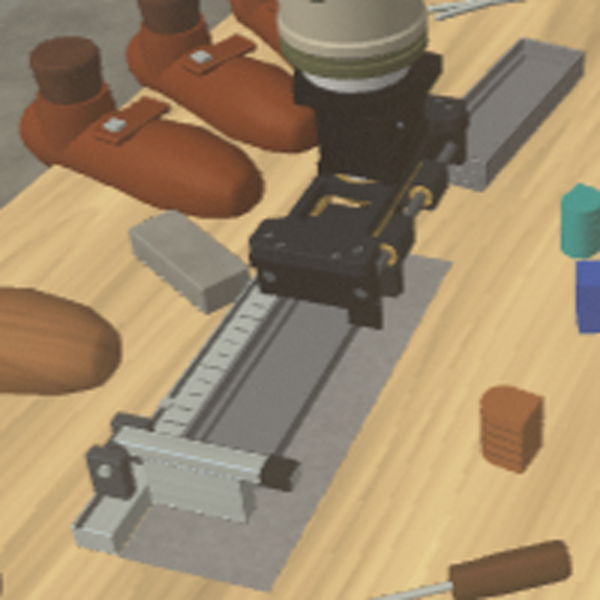

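```bash
python3 -m pendant '[[0,-0.016,0.008,8.5],[0,-0.032,0.016,17],[0,-0.048,0.024,25.5],[0,-0.064,0.032,34],[0,-0.08,0.04,42.5],[0,-0.096,0.048,51],[0,-0.112,0.056,59.5],[0,-0.128,0.064,68],[0,-0.144,0.072,76.5],[0,-0.155,0.077,85]]' 30
python3 -c "
from h import *
print(shift(F(-.036,-.15,.012),ex),tool()[2]['qpos'].round(2))"
```

```text
time_s: 22.35
eef_pos: [0.6211, -0.0785, 0.0941]
tcp_rot: [0.539, 0.457, 0.537, -0.462]
wrist_force: [0.2, 0.6, 0.3]
gripper_width: 0.298
(array([ 0.0821,  0.0021, -0.002 ]), np.float64(4.586529983245811)) [ 0.56  0.52 -0.68  1.58  0.36  1.17 -0.04]
```

```bash
python3 -m pendant '[[0.02,0.002,-0.002,4.6],[0.04,0.002,-0.002,4.6],[0.055,0.002,-0.002,4.6],[0.065,0.002,-0.002,4.6],[0.075,0.002,-0.002,4.6],[0.082,0.002,-0.002,4.6],[0.082,0.002,-0.002,4.6]]' 30
python3 -c "
from h import *
print(shift(F(-.036,-.15,.012),ex),tool()[1].round(2))
im=robot.grab_frame('side')
crop(im,140,50,340,250,3,'pics/s19.png')"
```

```text
time_s: 23.05
eef_pos: [0.6221, -0.0768, 0.0112]
tcp_rot: [0.52, 0.478, 0.518, -0.483]
wrist_force: [0.4, 0.8, 0.6]
gripper_width: 0.305
(array([-0.0008,  0.0005,  0.0001]), np.float64(-0.005433022037706792)) [[-0.    1.    0.08]
 [-0.01  0.08 -1.  ]
 [-1.   -0.    0.01]]
```

View pics/s19.png

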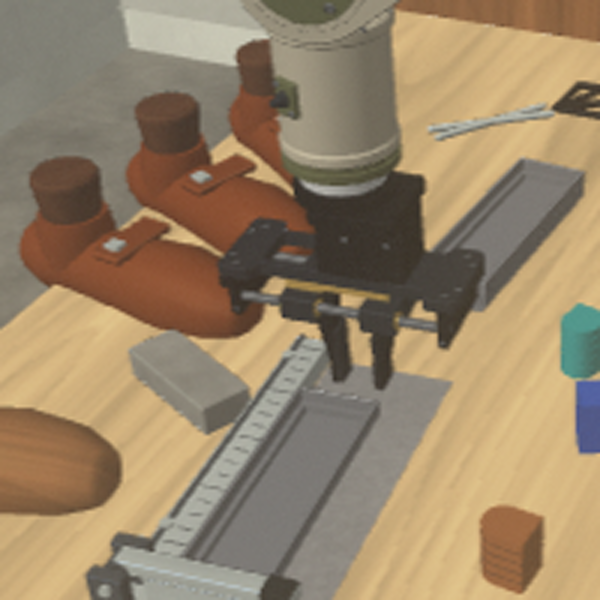

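```bash
python3 -m pendant '[[-0.001,0,-0.006,0],[-0.0015,0,-0.012,0],[-0.0015,0,-0.018,0],[-0.0015,0,-0.024,0],[-0.0015,0,-0.028,0],[-0.0015,0,-0.032,0],[-0.0015,0,-0.035,0],[-0.0015,0,-0.035,0]]'
for i in 1 2 3 4; do python3 -m pendant '[[0,0,-0.001,0],[0,0,-0.0015,0]]' | grep -E "eef|wrist"; done
```

```text
time_s: 23.9
eef_pos: [0.6198, -0.0413, 0.0133]
tcp_rot: [0.52, 0.478, 0.518, -0.483]
wrist_force: [-0.3, 0.0, 0.8]
gripper_width: 0.3
eef_pos: [0.6197, -0.0399, 0.0132]
wrist_force: [-0.3, -1.7, 0.2]
eef_pos: [0.6196, -0.0385, 0.0132]
wrist_force: [0.3, -0.8, 0.5]
eef_pos: [0.6195, -0.0377, 0.0132]
wrist_force: [0.7, -4.4, 1.2]
eef_pos: [0.6195, -0.0376, 0.0132]
wrist_force: [-0.1, -6.7, 1.4]
```

```bash
python3 -m pendant '[[0,0,0.005,0],[0,0,0.02,0],[-0.02,0,0.03,0],[-0.05,0,0.06,0],[-0.09,0,0.1,0],[-0.12,-0.03,0.14,0],[-0.13,-0.06,0.17,0],[-0.13,-0.06,0.17,0]]' 60
python3 -c "
from h import *
for n in('side','top'):
  im=robot.grab_frame(n);cv2.imwrite(f'pics/{n}9.png',im)
crop(cv2.imread('pics/side9.png'),155,135,285,285,4,'pics/s20.png')
crop(cv2.imread('pics/top9.png'),240,90,380,165,5,'pics/t20.png')"
```

```text
time_s: 25.5
eef_pos: [0.5704, -0.2182, 0.1471]
tcp_rot: [0.519, 0.479, 0.514, -0.487]
wrist_force: [-0.0, 0.1, -1.2]
gripper_width: 0.598
```

View pics/s20.png

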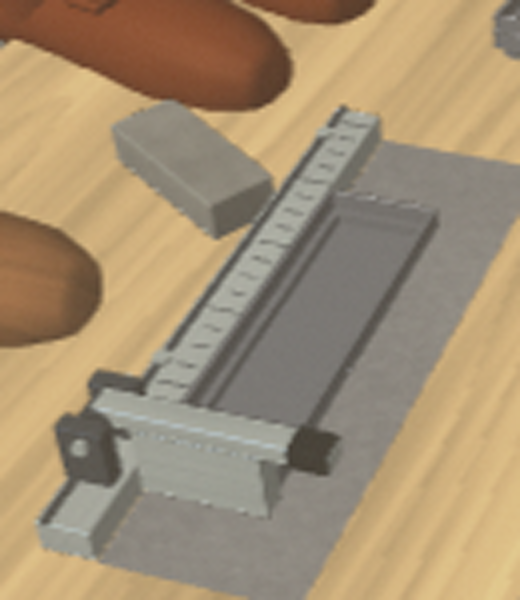

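View pics/t20.png

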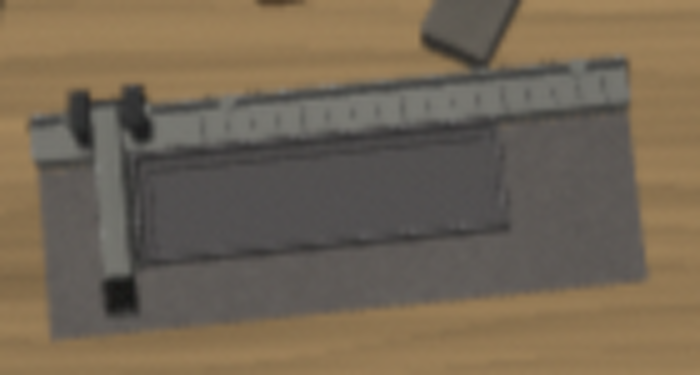

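View pics/top9.png

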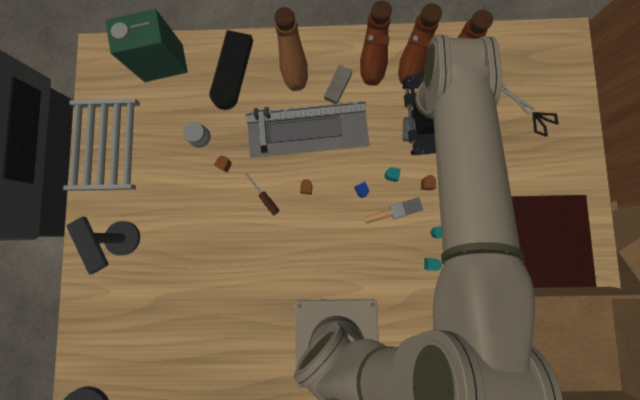

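```bash
python3 -c "
from h import *
print(shift(F(-.115,.01,.08),ey),tool()[1].round(2))"
```

```text
(array([ 0.0626, -0.0194, -0.2927]), np.float64(89.67980369670676)) [[-0.    1.    0.07]
 [-0.01  0.07 -1.  ]
 [-1.   -0.    0.01]]
```

```bash
python3 -m pendant '[[0,-0.002,-0.03,-8.5],[0,-0.004,-0.06,-17],[0,-0.006,-0.09,-25.5],[0,-0.008,-0.12,-34],[0,-0.01,-0.15,-42.5],[0,-0.012,-0.18,-51],[0,-0.014,-0.21,-59.5],[0,-0.016,-0.24,-68],[0,-0.018,-0.27,-76.5],[0,-0.019,-0.293,-85]]' 60
python3 -c "
from h import *
print(shift(F(-.115,.01,.012),ey),tool()[1].round(2))"
```

```text
time_s: 26.6
eef_pos: [0.5312, 0.0814, 0.1423]
tcp_rot: [0.706, -0.001, 0.708, -0.005]
wrist_force: [0.7, -0.1, -0.6]
gripper_width: 0.599
(array([ 0.1304, -0.0036,  0.0007]), np.float64(-4.737703739994629)) [[-0.    0.01  1.  ]
 [-0.01  1.   -0.01]
 [-1.   -0.01 -0.  ]]
```

```bash
python3 -m pendant '[[0.03,-0.004,0.001,-4.7],[0.06,-0.004,0.001,-4.7],[0.085,-0.004,0.001,-4.7],[0.105,-0.004,0.001,-4.7],[0.12,-0.004,0.001,-4.7],[0.129,-0.004,0.001,-4.7],[0.129,-0.004,0.001,-4.7],[0.129,-0.004,0.001,-4.7]]' 70
python3 -m pendant '[[0,0,0.008,0],[0,0,0.016,0],[0,0,0.024,0],[0,0,0.03,0],[0,0,0.034,0],[0,0,0.034,0]]'
for i in 1 2 3; do python3 -m pendant '[[0,0,0.001,0],[0,0,0.0015,0]]' | grep -E "eef|wrist"; done
```

```text
time_s: 27.4
eef_pos: [0.5323, 0.0768, 0.014]
tcp_rot: [0.706, -0.03, 0.707, 0.024]
wrist_force: [-0.4, -0.4, 0.8]
gripper_width: 0.703
time_s: 28.0
eef_pos: [0.5666, 0.0796, 0.0139]
tcp_rot: [0.706, -0.03, 0.707, 0.024]
wrist_force: [-0.1, 0.1, -0.2]
gripper_width: 0.698
eef_pos: [0.568, 0.0797, 0.0138]
wrist_force: [0.1, 0.7, 0.4]
eef_pos: [0.5695, 0.0797, 0.0138]
wrist_force: [0.7, -0.1, -0.7]
eef_pos: [0.5705, 0.0798, 0.0137]
wrist_force: [-5.4, -1.5, 3.2]
```

```bash
python3 -m pendant '[[0,0,-0.01,0],[0,0,-0.03,0],[-0.03,0,-0.03,0],[-0.06,0,-0.03,0],[-0.1,0.03,-0.03,0],[-0.12,0.07,-0.03,0],[-0.12,0.11,-0.01,0],[-0.12,0.15,0,0],[-0.12,0.19,0.02,0],[-0.12,0.2,0.02,0]]' 100
cat >> h.py <<'E'
def heels(im,pr=True,z=.046):
    hsv=cv2.cvtColor(im,cv2.COLOR_BGR2HSV); out=[]
    m=((hsv[...,0]<14)&(hsv[...,1]>110)&(hsv[...,2]>35)).astype(np.uint8)
    n,l,st,ce=cv2.connectedComponentsWithStats(m)
    for i in range(1,n):
        if 90<st[i,4]<500 and 140<ce[i][1]<280 and ce[i][0]<600:
            v=hsv[...,2]; thr=np.percentile(v[l==i],60)*.85
            x,y,w,h_=st[i,:4]
            # upsample and threshold the brightness to get the lit top face
            c=im[y-4:y+h_+4,x-4:x+w+4]; k=8
            u=cv2.resize(c,None,fx=k,fy=k,interpolation=cv2.INTER_CUBIC); H=cv2.cvtColor(u,cv2.COLOR_BGR2HSV)
            mm=((H[...,0]<14)&(H[...,1]>110)&(H[...,2]>thr)).astype(np.uint8)
            cs,_=cv2.findContours(mm,cv2.RETR_EXTERNAL,cv2.CHAIN_APPROX_NONE); cc=max(cs,key=cv2.contourArea)[:,0]
            P=np.array([plane('top',((q[0]+.5)/k-.5+x-4,(q[1]+.5)/k-.5+y-4),z)[:2] for q in cc],np.float32)*1000
            r=cv2.minAreaRect(P); out.append((ce[i].round(1),np.array(r[0])/1000,r[1],r[2]))
            if pr: print(ce[i].round(1),thr,'c',np.round(r[0],1),'size',np.round(r[1],1),'ang',round(r[2],1))
    return out
E
python3 - <<'E'
from h import *
im=robot.grab_frame('top'); cv2.imwrite('pics/top10.png',im); heels(im)
print('t0');heels(cv2.imread('pics/top0.png'))
p,R,s=tool();print(p,s['qpos'].round(2))
cv2.imwrite('pics/side10.png',robot.grab_frame('side'))
E
```

```text
time_s: 29.6
eef_pos: [0.5745, 0.2869, 0.1318]
tcp_rot: [0.705, -0.031, 0.708, 0.027]
wrist_force: [-0.8, -0.4, -0.6]
gripper_width: 0.997
[222.5 163. ] 91.8 c [511.7 321.7] size [31.6 37.8] ang 61.1
[428.5 182.4] 91.8 c [ 441.8 -270.4] size [33.6 37.7] ang 86.7
[268.5 202.8] 53.55 c [389.1 187.5] size [71.5 17.5] ang 33.7
t0
[222.5 163. ] 86.7 c [512.  322.8] size [31.2 37.8] ang 63.6
[428.5 182.4] 87.55 c [ 442.7 -268.1] size [40.9 37.1] ang 81.6
[305.9 186.6] 88.39999999999999 c [437.1  78.4] size [32.7 36.3] ang 85.4
[268.2 202.7] 51.0 c [388.9 187.5] size [70.6 16.5] ang 37.4
[0.57359268 0.28672025 0.13175365] [ 0.15  0.63 -0.98  1.48  0.53  1.32  0.77]
```

View pics/side10.png

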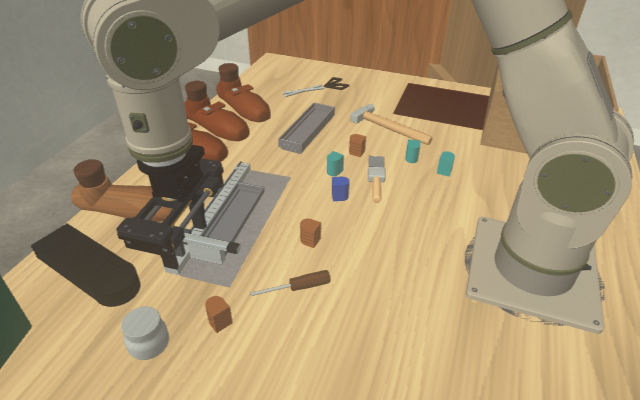

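```bash
python3 - <<'E'
from h import *
a=np.radians(61.5)
print(shift([.512,.322,.09],[np.cos(a),np.sin(a),0]),tool()[1].round(2))
E
```

```text
(array([ 0.0417,  0.043 , -0.0586]), np.float64(33.10949882597454)) [[-0.   -0.08  1.  ]
 [-0.01  1.    0.08]
 [-1.   -0.01 -0.  ]]
```

```bash
python3 -m pendant '[[0,0.01,-0.015,8.3],[0,0.02,-0.03,16.6],[0.01,0.03,-0.045,25],[0.02,0.043,-0.058,33.1],[0.042,0.043,-0.058,33.1],[0.042,0.043,-0.058,33.1],[0.042,0.043,-0.058,33.1]]' 60
python3 - <<'E'
from h import *
a=np.radians(61.5)
print(shift([.512,.322,.0225],[np.cos(a),np.sin(a),0]))
im=robot.grab_frame('side');crop(im,130,200,300,370,3.5,'pics/s21.png')
E
```

```text
time_s: 30.4
eef_pos: [0.5131, 0.3202, 0.09]
tcp_rot: [0.685, 0.171, 0.686, -0.178]
wrist_force: [0.1, 0.7, 0.6]
gripper_width: 0.608
(array([ 0.0674,  0.0017, -0.0019]), np.float64(-0.07080977666538502))
```

View pics/s21.png

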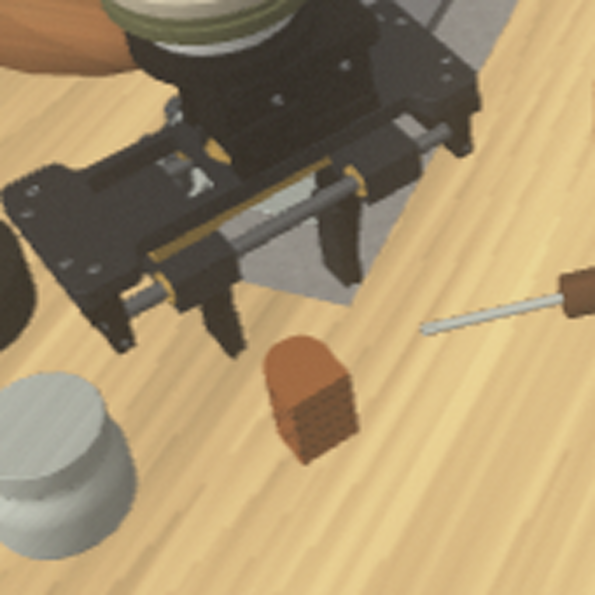

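```bash
python3 - <<'E'
from h import *
print(tri((130+55/3.5,200+420/3.5),(198,132)))
E
```

```text
(array([0.5993554 , 0.3895365 , 0.04956074]), np.float64(0.002363512961495357))
```

```bash
python3 -m pendant '[[0.015,0.002,-0.002,0],[0.03,0.002,-0.002,0],[0.045,0.002,-0.002,0],[0.055,0.002,-0.002,0],[0.063,0.002,-0.002,0],[0.067,0.002,-0.002,0],[0.067,0.002,-0.002,0]]'
python3 -m pendant '[[0,0,0,0],[0,0,0,0],[0,0,0,0],[0,0,0,0],[0,0,0,0]]' 20
python3 - <<'E'
from h import *
im=robot.grab_frame('side');crop(im,130,200,300,370,3.5,'pics/s22.png')
E
```

```text
time_s: 31.15
eef_pos: [0.5122, 0.3229, 0.023]
tcp_rot: [0.685, 0.171, 0.686, -0.177]
wrist_force: [1.0, 0.2, -0.3]
gripper_width: 0.602
time_s: 31.65
eef_pos: [0.5124, 0.323, 0.0233]
tcp_rot: [0.685, 0.172, 0.686, -0.177]
wrist_force: [-0.1, -0.5, 2.3]
gripper_width: 0.365
```

View pics/s22.png

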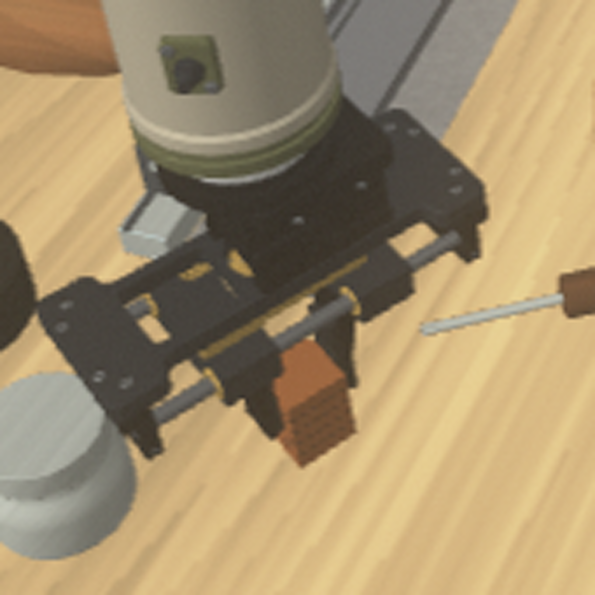

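```bash
python3 -m pendant '[[-0.02,0,0,0],[-0.05,0,0,0],[-0.08,0,0,0],[-0.11,0,0,0],[-0.11,0,0,0]]'
python3 - <<'E'
from h import *
print(shift(F(-.033,.07,.133),ex),tool()[2]['qpos'].round(2),tool()[2]['gripper_width'])
im=robot.grab_frame('side');crop(im,130,150,300,350,3,'pics/s23.png')
E
```

```text
time_s: 32.2
eef_pos: [0.5142, 0.3255, 0.1375]
tcp_rot: [0.686, 0.173, 0.684, -0.176]
wrist_force: [0.2, 0.4, 0.2]
gripper_width: 0.368
(array([ 0.0054, -0.1153,  0.1704]), np.float64(57.032537682497036)) [ 0.05  0.52 -0.91  1.58  0.43  1.26  0.14] 0.3678685353803631
```

View pics/s23.png

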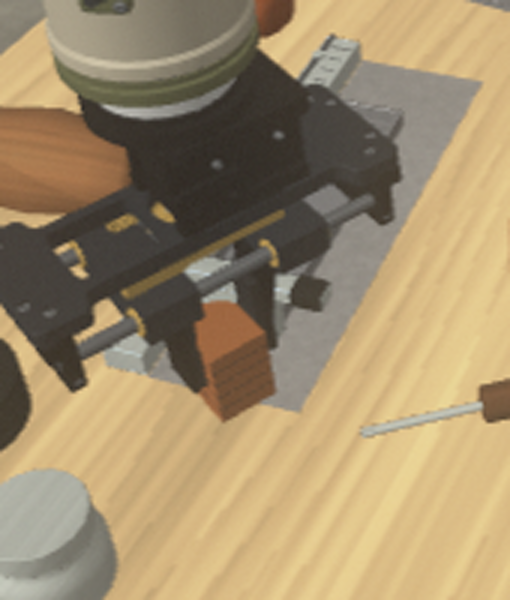

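```bash
python3 -m pendant '[[0,-0.013,0.02,7],[0,-0.026,0.04,14],[0,-0.04,0.06,21],[0,-0.053,0.08,28],[0,-0.066,0.1,35],[0,-0.08,0.12,42],[0,-0.093,0.14,49],[0,-0.106,0.16,55],[0,-0.115,0.17,57],[0,-0.115,0.17,57]]'
python3 - <<'E'
from h import *
print(shift(F(-.033,.07,.0283),ex),tool()[2]['qpos'].round(2),tool()[2]['gripper_width'])
E
```

```text
time_s: 33.25
eef_pos: [0.6081, 0.1399, 0.1351]
tcp_rot: [0.52, 0.479, 0.517, -0.483]
wrist_force: [0.6, 0.5, -0.2]
gripper_width: 0.366
(array([ 0.1068,  0.0011, -0.0036]), np.float64(-0.08667460071814048)) [ 0.21  0.48 -0.67  1.54  0.31  1.24 -0.44] 0.3657579242050818
```

```bash
python3 -m pendant '[[0.02,0.001,-0.004,0],[0.04,0.001,-0.004,0],[0.055,0.001,-0.004,0],[0.065,0.001,-0.004,0],[0.07,0.001,-0.004,0],[0.07,0.001,-0.004,0],[0.07,0.001,-0.004,0]]'
python3 - <<'E'
from h import *
print(shift(F(-.033,.07,.0283),ex),tool()[2]['gripper_width'])
im=robot.grab_frame('side');crop(im,140,130,300,290,3.7,'pics/s24.png')
E
```

```text
time_s: 33.95
eef_pos: [0.609, 0.1438, 0.0658]
tcp_rot: [0.52, 0.479, 0.517, -0.483]
wrist_force: [-0.1, 0.0, 0.1]
gripper_width: 0.365
(array([ 0.0375, -0.0003,  0.0008]), np.float64(-0.06802352467727246)) 0.36504894365959323
```

View pics/s24.png

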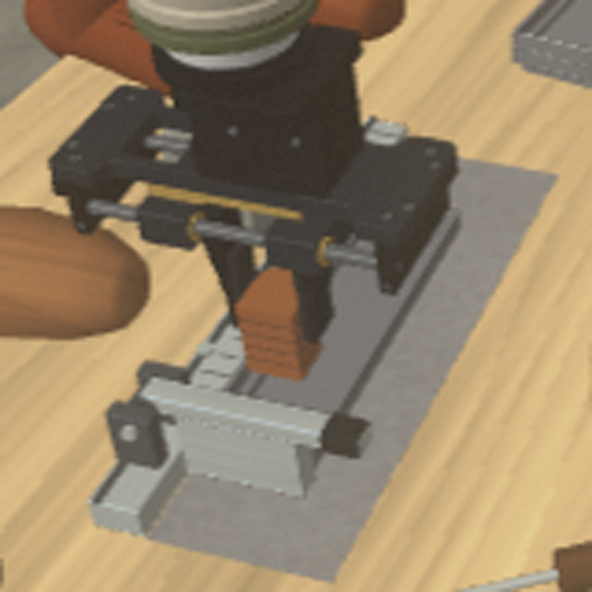

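```bash
python3 -m pendant '[[0.01,0,0,0],[0.018,0,0,0],[0.025,0,0,0],[0.03,0,0,0],[0.033,0,0,0],[0.034,0,0,0],[0.034,0,0,0]]'; for i in 1 2 ; do python3 -m pendant '[[0.001,0,0,0],[0.0018,0,0,0]]' | grep -E "eef|wrist"; done
```

```text
time_s: 34.7
eef_pos: [0.6091, 0.1436, 0.0319]
tcp_rot: [0.52, 0.479, 0.517, -0.483]
wrist_force: [-1.2, -0.1, -0.3]
gripper_width: 0.362
eef_pos: [0.6093, 0.1436, 0.0303]
wrist_force: [0.1, 0.2, -0.6]
eef_pos: [0.6094, 0.1436, 0.0285]
wrist_force: [0.5, -0.1, -0.5]
```

```bash
for i in 1 2 ; do python3 -m pendant '[[0.001,0,0,0],[0.0018,0,0,0]]' | grep -E "eef|wrist"; done
```

```text
eef_pos: [0.6094, 0.1435, 0.0272]
wrist_force: [-4.4, -2.1, 11.3]
eef_pos: [0.6095, 0.1435, 0.0271]
wrist_force: [-11.4, -3.8, 24.9]
```

```bash
python3 -m pendant '[[-0.0015,0,0,0],[-0.0015,0,0,0]]'; python3 -m pendant '[[0,0,0,0],[0,0,0,0],[0,0,0,0]]' 60;  python3 -m pendant '[[-0.02,0,0,0],[-0.04,0,0,0],[-0.06,0,0,0],[-0.08,0,0,0],[-0.1,0,0.02,0],[-0.11,0,0.05,0],[-0.11,0,0.08,0],[-0.11,0,0.11,0],[-0.11,0,0.11,0]]'
python3 - <<'E'
from h import *
im=robot.grab_frame('side');crop(im,140,130,340,290,3.7,'pics/s25.png')
im=robot.grab_frame('top');cv2.imwrite('pics/top11.png',im);heels(im); crop(im,200,80,440,220,3,'pics/t25.png')
print(shift([.437,.0785,.09],[.08,.997,0]),tool()[2]['qpos'].round(2))
E
```

```text
time_s: 35.7
eef_pos: [0.6098, 0.1437, 0.0291]
tcp_rot: [0.521, 0.479, 0.516, -0.483]
wrist_force: [-0.2, -0.7, -0.6]
gripper_width: 0.364
time_s: 36.0
eef_pos: [0.6097, 0.1436, 0.0289]
tcp_rot: [0.521, 0.479, 0.516, -0.483]
wrist_force: [-0.7, -0.3, 1.0]
gripper_width: 0.544
time_s: 36.9
eef_pos: [0.6184, 0.0288, 0.1394]
tcp_rot: [0.519, 0.48, 0.514, -0.485]
wrist_force: [-0.9, -0.3, -0.6]
gripper_width: 0.599
[428.5 182.4] 90.95 c [ 441.4 -271.2] size [32.2 38.4] ang 87.9
[305.8 186.5] 91.8 c [437.4  78.3] size [32.6 37.2] ang 86.2
[268.4 202.8] 52.699999999999996 c [389.8 186. ] size [71.3 19.2] ang 35.6
(array([ 0.0491, -0.1771, -0.0579]), np.float64(-81.19614959824827)) [ 0.36  0.45 -0.64  1.56  0.29  1.23 -0.26]
```

View pics/s25.png

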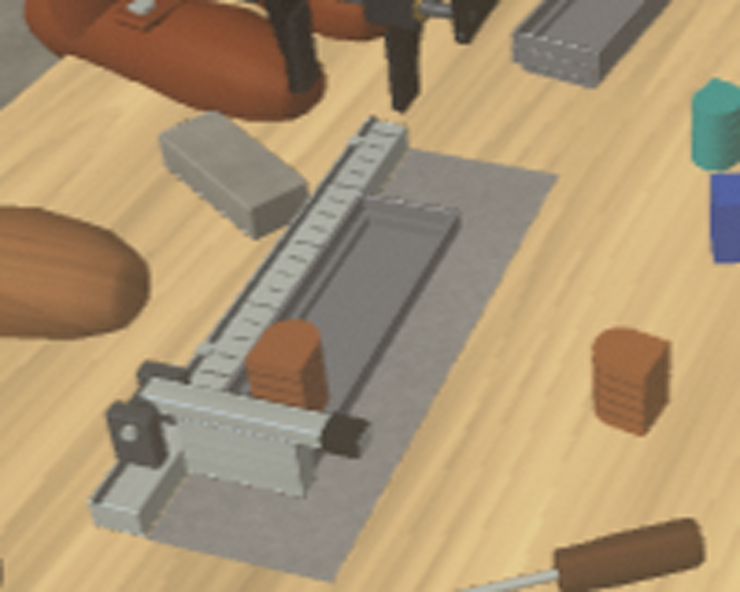

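View pics/t25.png

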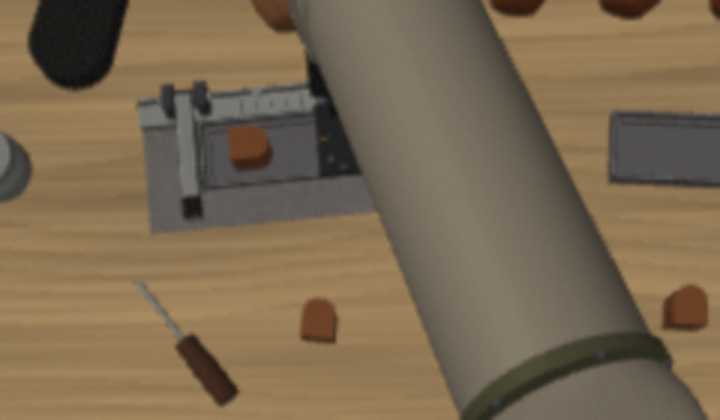

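```bash
python3 -m pendant '[[0,-0.018,-0.006,-8],[0,-0.036,-0.012,-16],[0,-0.054,-0.018,-24],[0,-0.072,-0.024,-32],[0,-0.09,-0.03,-40],[0,-0.11,-0.036,-48],[0,-0.13,-0.042,-56],[0,-0.15,-0.048,-64],[0,-0.17,-0.055,-72],[0,-0.177,-0.058,-80]]'
python3 - <<'E'
from h import *
a=np.radians(86.)
print(shift([.4372,.0785,.0225],[np.cos(a),np.sin(a),0]),tool()[2]['qpos'].round(2))
E
```

```text
time_s: 38.0
eef_pos: [0.4351, 0.0807, 0.1388]
tcp_rot: [0.707, 0.029, 0.706, -0.036]
wrist_force: [-0.0, 0.2, 1.0]
gripper_width: 0.6
(array([ 0.1164, -0.001 ,  0.0022]), np.float64(-1.2663879804220386)) [ 0.67  0.07 -0.98  1.98  0.07  1.12  1.14]
```

```bash
python3 -m pendant '[[0.02,-0.001,0.002,-1.3],[0.04,-0.001,0.002,-1.3],[0.05,-0.001,0.002,-1.3],[0.05,-0.001,0.002,-1.3]]'
python3 - <<'E'
from h import *
a=np.radians(86.)
print(shift([.4372,.0785,.0225],[np.cos(a),np.sin(a),0]))
im=robot.grab_frame('side');crop(im,230,130,400,290,3.7,'pics/s26.png')
E
```

```text
time_s: 38.4
eef_pos: [0.4359, 0.08, 0.0879]
tcp_rot: [0.706, 0.021, 0.707, -0.027]
wrist_force: [-0.0, -0.7, 0.5]
gripper_width: 0.6
(array([ 0.0654, -0.0008,  0.0015]), np.float64(0.12653990096760026))
```

View pics/s26.png

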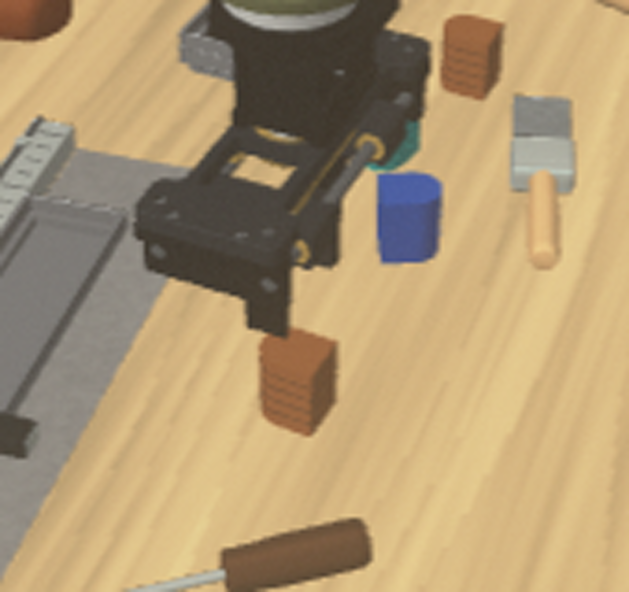

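```bash
python3 -m pendant '[[0.015,-0.001,0.0015,0],[0.03,-0.001,0.0015,0],[0.045,-0.001,0.0015,0],[0.055,-0.001,0.0015,0],[0.062,-0.001,0.0015,0],[0.065,-0.001,0.0015,0],[0.065,-0.001,0.0015,0]]'
python3 -m pendant '[[0,0,0,0],[0,0,0,0],[0,0,0,0],[0,0,0,0],[0,0,0,0]]' 20
python3 -m pendant '[[-0.02,0,0,0],[-0.05,0,0,0],[-0.08,0,0,0],[-0.11,0,0,0],[-0.11,0,0,0]]'
python3 - <<'E'
from h import *
print(shift(F(-.033,.01,.133),ex),tool()[2]['qpos'].round(2))
im=robot.grab_frame('side');crop(im,230,100,400,260,3.7,'pics/s27.png')
E
```

```text
time_s: 39.15
eef_pos: [0.4381, 0.0784, 0.024]
tcp_rot: [0.706, 0.021, 0.707, -0.027]
wrist_force: [-0.2, -0.2, -0.2]
gripper_width: 0.601
time_s: 39.65
eef_pos: [0.4383, 0.0784, 0.0242]
tcp_rot: [0.707, 0.021, 0.707, -0.027]
wrist_force: [-0.2, -0.4, 2.4]
gripper_width: 0.371
time_s: 40.15
eef_pos: [0.4404, 0.0798, 0.1375]
tcp_rot: [0.709, 0.021, 0.705, -0.027]
wrist_force: [0.0, -0.5, -0.7]
gripper_width: 0.37
(array([0.0053, 0.0149, 0.1723]), np.float64(81.71212862345288)) [ 0.69  0.09 -0.99  1.98  0.09  1.12  1.16]
```

View pics/s27.png

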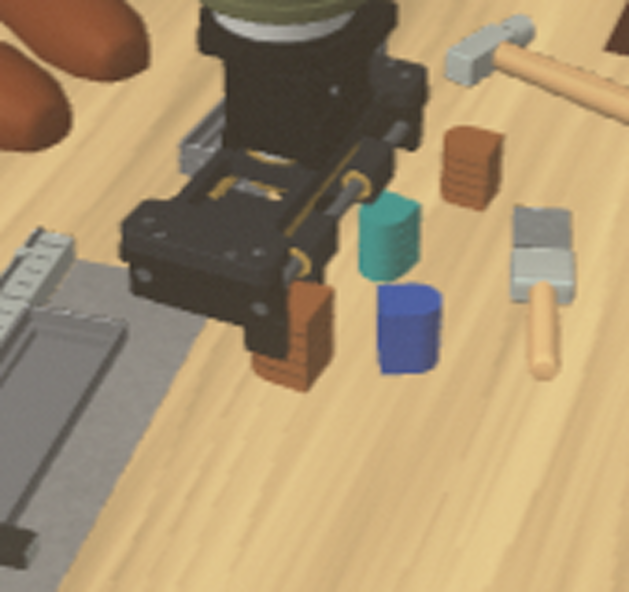

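```bash
python3 -m pendant '[[0,0.002,0.018,8.2],[0,0.004,0.036,16.4],[0,0.006,0.054,24.6],[0,0.008,0.072,32.8],[0,0.01,0.09,41],[0,0.011,0.108,49.2],[0,0.012,0.126,57.4],[0,0.013,0.144,65.6],[0,0.014,0.16,73.8],[0,0.015,0.172,81.7]]'
python3 - <<'E'
from h import *
print(shift(F(-.033,.01,.0283),ex),tool()[2]['qpos'].round(2),tool()[2]['gripper_width'])
E
```

```text
time_s: 41.2
eef_pos: [0.6121, 0.0823, 0.1338]
tcp_rot: [0.52, 0.48, 0.515, -0.484]
wrist_force: [-0.1, 0.5, 0.0]
gripper_width: 0.366
(array([ 0.1055,  0.0013, -0.0015]), np.float64(-0.34824006635371063)) [ 0.31  0.46 -0.68  1.56  0.31  1.23 -0.35] 0.3657292294707374
```

```bash
python3 -m pendant '[[0.02,0.001,-0.0015,-0.3],[0.04,0.001,-0.0015,-0.3],[0.055,0.001,-0.0015,-0.3],[0.065,0.001,-0.0015,-0.3],[0.07,0.001,-0.0015,-0.3],[0.07,0.001,-0.0015,-0.3],[0.07,0.001,-0.0015,-0.3]]'
python3 - <<'E'
from h import *
print(shift(F(-.033,.01,.0283),ex),tool()[2]['gripper_width'])
im=robot.grab_frame('side');crop(im,140,130,300,290,3.7,'pics/s28.png')
E
```

```text
time_s: 41.9
eef_pos: [0.6134, 0.0833, 0.0644]
tcp_rot: [0.521, 0.479, 0.516, -0.483]
wrist_force: [-0.6, -0.3, -0.9]
gripper_width: 0.367
(array([ 0.0362, -0.0002,  0.    ]), np.float64(-0.05633003305320017)) 0.36654879147004077
```

View pics/s28.png

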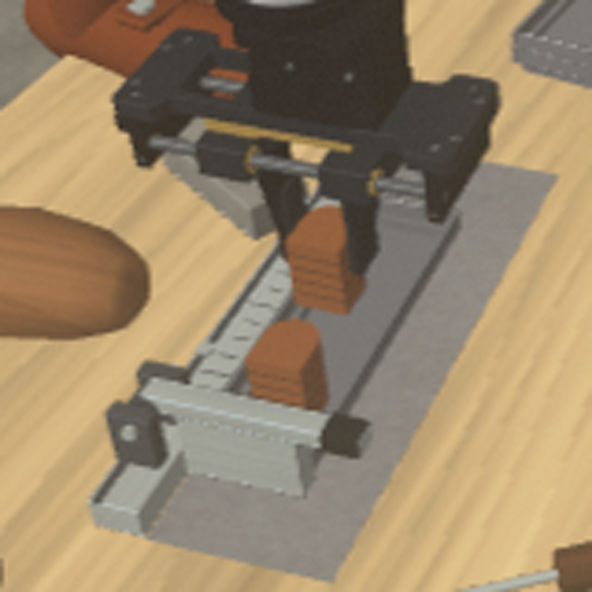

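```bash
python3 -m pendant '[[0.01,0,0,0],[0.018,0,0,0],[0.025,0,0,0],[0.03,0,0,0],[0.033,0,0,0],[0.034,0,0,0],[0.034,0,0,0]]'; for i in 1 2 ; do python3 -m pendant '[[0.001,0,0,0],[0.0015,0,0,0]]' | grep -E "eef|wrist"; done
```

```text
time_s: 42.65
eef_pos: [0.6137, 0.083, 0.0306]
tcp_rot: [0.521, 0.479, 0.516, -0.483]
wrist_force: [0.1, -0.7, -1.1]
gripper_width: 0.367
eef_pos: [0.6138, 0.0831, 0.0293]
wrist_force: [-0.0, 0.2, 0.2]
eef_pos: [0.614, 0.0829, 0.0282]
wrist_force: [-3.1, -1.5, 7.0]
```

Contact at the expected height. Ease off, release, rise, and go look at the third heel.

```bash
python3 -m pendant '[[-0.001,0,0,0],[-0.001,0,0,0]]'; python3 -m pendant '[[0,0,0,0],[0,0,0,0],[0,0,0,0]]' 60;  python3 -m pendant '[[-0.02,0,0,0],[-0.04,0,0,0],[-0.06,0,0,0],[-0.08,0,0,0],[-0.1,0,0.02,0],[-0.11,0,0.05,0],[-0.11,0,0.09,0],[-0.11,0,0.13,0],[-0.11,0,0.16,0]]'
python3 - <<'E'
from h import *
im=robot.grab_frame('side');crop(im,140,130,340,290,3.7,'pics/s29.png')
im=robot.grab_frame('top');cv2.imwrite('pics/top12.png',im);heels(im)
a=np.radians(87.3)
print(shift([.4415,-.2708,.09],[np.cos(a),np.sin(a),0]),tool()[2]['qpos'].round(2))
E
```

```text
time_s: 43.25
eef_pos: [0.6141, 0.083, 0.0294]
tcp_rot: [0.521, 0.479, 0.516, -0.483]
wrist_force: [-0.5, 0.5, -1.1]
gripper_width: 0.37
time_s: 43.55
eef_pos: [0.6141, 0.083, 0.0294]
tcp_rot: [0.521, 0.479, 0.516, -0.483]
wrist_force: [-0.1, -0.2, -0.4]
gripper_width: 0.548
time_s: 44.45
eef_pos: [0.6259, -0.0787, 0.141]
tcp_rot: [0.521, 0.479, 0.515, -0.483]
wrist_force: [-0.3, 0.4, -0.2]
gripper_width: 0.599
[268.6 202.8] 52.699999999999996 c [389.  187.2] size [71.2 17.8] ang 34.0
(array([ 0.0524, -0.1968,  0.1752]), np.float64(-83.39038756772881)) [ 0.52  0.47 -0.62  1.52  0.3   1.24 -0.08]
```

View pics/s29.png

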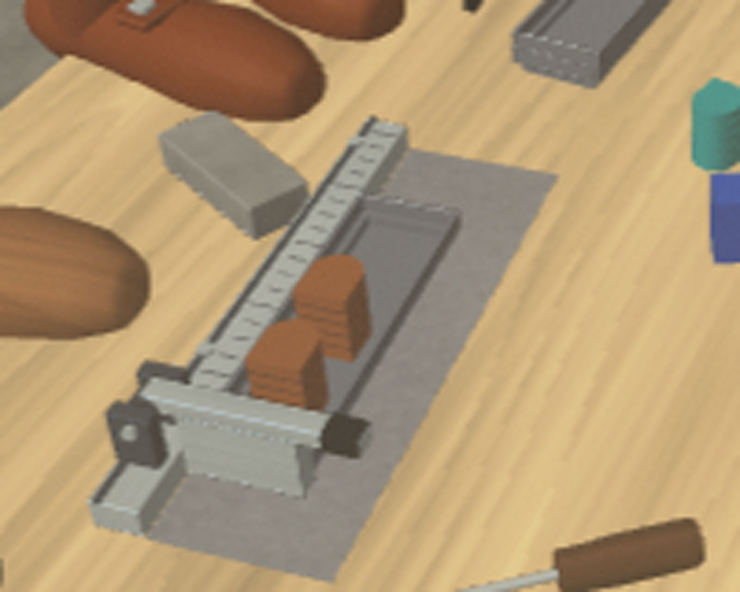

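View pics/top12.png

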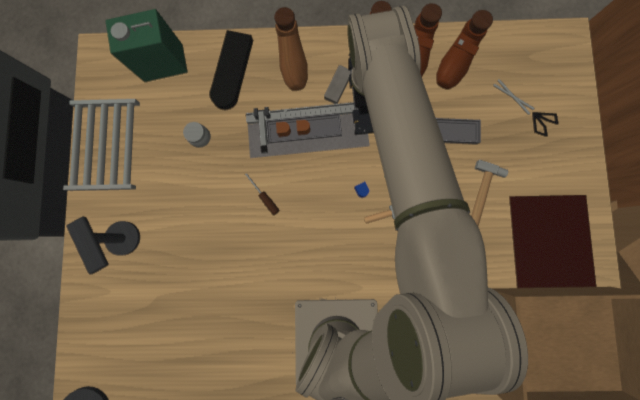

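```bash
python3 -m pendant '[[0,-0.02,0.018,-8.3],[0,-0.04,0.036,-16.6],[0,-0.06,0.054,-25],[0,-0.08,0.072,-33.3],[0,-0.1,0.09,-41.6],[0,-0.12,0.108,-50],[0,-0.14,0.126,-58.3],[0,-0.16,0.144,-66.6],[0,-0.18,0.162,-75],[0,-0.197,0.175,-83.3]]'
python3 - <<'E'
from h import *
a=np.radians(87.3)
print(shift([.4415,-.2708,.0225],[np.cos(a),np.sin(a),0]),tool()[2]['qpos'].round(2))
im=robot.grab_frame('side');crop(im,300,80,440,200,5,'pics/s30.png')
hsv=cv2.cvtColor(im,cv2.COLOR_BGR2HSV)
m=((hsv[...,0]<14)&(hsv[...,1]>120)&(hsv[...,2]>50)).astype(np.uint8)
n,l,st,ce=cv2.connectedComponentsWithStats(m)
for i in range(1,n):
    if 100<st[i,4]<600: print(st[i],ce[i].round(1))
E
```

```text
time_s: 45.55
eef_pos: [0.4403, -0.2707, 0.1424]
tcp_rot: [0.708, 0.011, 0.706, -0.02]
wrist_force: [0.6, -1.0, -0.3]
gripper_width: 0.602
(array([0.1199, 0.0015, 0.001 ]), np.float64(0.22735403500946916)) [ 1.19  0.24 -0.82  1.82  0.21  1.16  1.83]
[350 134  15  23 257] [356.  144.3]
[ 72 187  25  23 176] [ 83.5 198.4]
```

View pics/s30.png

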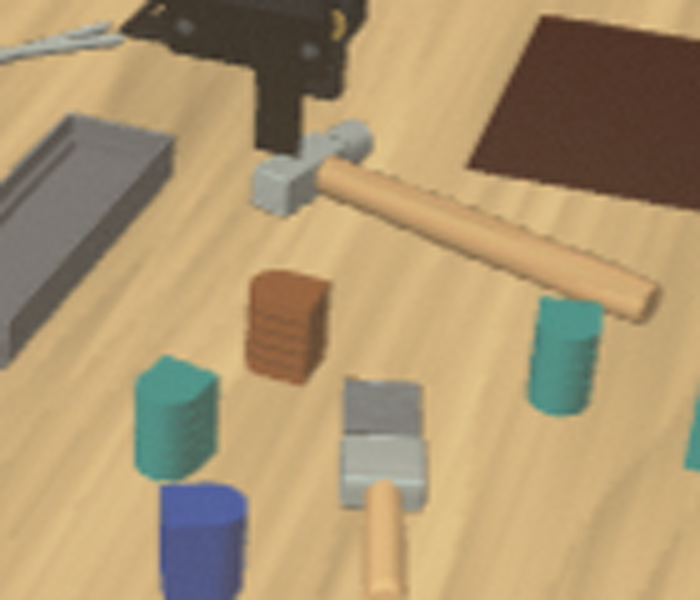

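```bash
python3 -m pendant '[[0.03,0.0015,0.001,0],[0.055,0.0015,0.001,0],[0.08,0.0015,0.001,0],[0.095,0.0015,0.001,0],[0.107,0.0015,0.001,0],[0.115,0.0015,0.001,0],[0.12,0.0015,0.001,0],[0.12,0.0015,0.001,0]]' 55
python3 -m pendant '[[0,0,0,0],[0,0,0,0],[0,0,0,0],[0,0,0,0],[0,0,0,0]]' 20
python3 -m pendant '[[-0.02,0,0,0],[-0.05,0,0,0],[-0.08,0,0,0],[-0.11,0,0,0],[-0.11,0,0,0]]'
python3 - <<'E'
from h import *
print(shift(F(-.033,-.05,.133),ex),tool()[2]['qpos'].round(2))
im=robot.grab_frame('side');crop(im,300,50,440,200,4,'pics/s31.png')
E
```

```text
time_s: 46.4
eef_pos: [0.439, -0.2734, 0.022]
tcp_rot: [0.707, 0.007, 0.707, -0.017]
wrist_force: [-0.6, -0.4, 0.2]
gripper_width: 0.547
time_s: 46.9
eef_pos: [0.4393, -0.2737, 0.0225]
tcp_rot: [0.707, 0.007, 0.707, -0.017]
wrist_force: [-1.3, 0.7, 6.2]
gripper_width: 0.365
time_s: 47.4
eef_pos: [0.4412, -0.273, 0.1361]
tcp_rot: [0.709, 0.006, 0.705, -0.018]
wrist_force: [0.0, -0.5, -0.9]
gripper_width: 0.37
(array([-0.0012,  0.3019,  0.1667]), np.float64(83.66967239153263)) [ 1.19  0.25 -0.82  1.83  0.22  1.14  1.83]
```

View pics/s31.png

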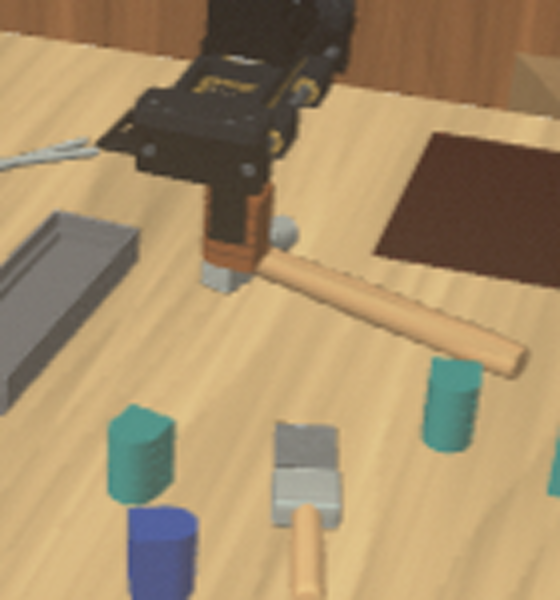

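```bash
python3 -m pendant '[[0,0.03,0.016,8.4],[0,0.06,0.032,16.8],[0,0.09,0.048,25.1],[0,0.12,0.064,33.5],[0,0.15,0.082,41.8],[0,0.18,0.1,50.2],[0,0.21,0.118,58.6],[0,0.24,0.136,66.9],[0,0.27,0.152,75.3],[0,0.3,0.166,83.6]]'
python3 - <<'E'
from h import *
print(shift(F(-.033,-.05,.0283),ex),tool()[2]['qpos'].round(2),tool()[2]['gripper_width'])
E
```

```text
time_s: 48.45
eef_pos: [0.6161, 0.0225, 0.1278]
tcp_rot: [0.522, 0.478, 0.514, -0.486]
wrist_force: [0.8, -0.3, -1.4]
gripper_width: 0.365
(array([ 0.0995,  0.002 , -0.0021]), np.float64(-0.29817581312026675)) [ 0.4   0.47 -0.68  1.57  0.32  1.22 -0.27] 0.3653139107179156
```

```bash
python3 -m pendant '[[0.02,0.002,-0.002,-0.3],[0.04,0.002,-0.002,-0.3],[0.055,0.002,-0.002,-0.3],[0.065,0.002,-0.002,-0.3],[0.065,0.002,-0.002,-0.3],[0.065,0.002,-0.002,-0.3]]'
python3 - <<'E'
from h import *
print(shift(F(-.033,-.05,.0283),ex),tool()[2]['gripper_width'])
im=robot.grab_frame('side');crop(im,140,130,300,290,3.7,'pics/s32.png')
E
```

```text
time_s: 49.05
eef_pos: [0.6181, 0.0234, 0.0631]
tcp_rot: [0.523, 0.476, 0.515, -0.485]
wrist_force: [0.1, 0.1, 0.8]
gripper_width: 0.361
(array([ 0.0348, -0.0002, -0.0003]), np.float64(-0.018937076183689783)) 0.36134797153938464
```

View pics/s32.png

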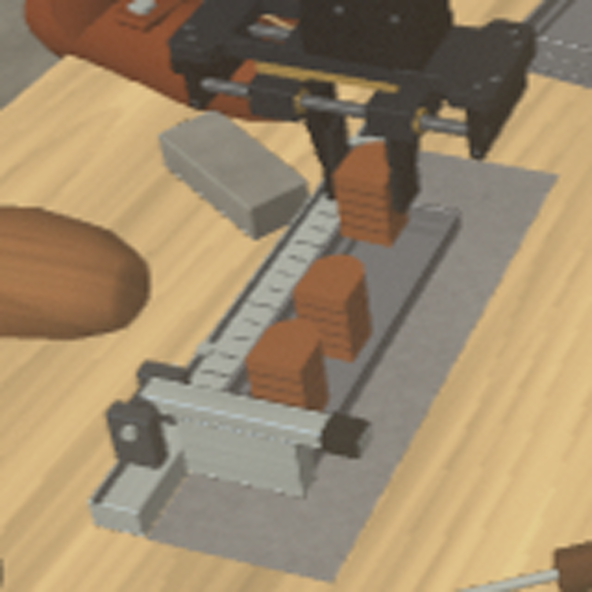

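Bottom is 22.5 mm below the TCP, so contact is expected at z ≈ 0.0265.

```bash
python3 -m pendant '[[0.01,0,0,0],[0.018,0,0,0],[0.025,0,0,0],[0.03,0,0,0],[0.033,0,0,0],[0.034,0,0,0],[0.034,0,0,0]]'; for i in 1 2 3; do python3 -m pendant '[[0.001,0,0,0],[0.001,0,0,0]]' | grep -E "eef|wrist"; done
```

```text
time_s: 49.8
eef_pos: [0.6185, 0.023, 0.0295]
tcp_rot: [0.523, 0.477, 0.514, -0.484]
wrist_force: [0.7, -0.0, 0.7]
gripper_width: 0.369
eef_pos: [0.6186, 0.0229, 0.0287]
wrist_force: [1.1, -0.6, -0.6]
eef_pos: [0.6186, 0.0229, 0.0277]
wrist_force: [0.3, -1.4, -0.0]
eef_pos: [0.6188, 0.0229, 0.0268]
wrist_force: [-0.1, -0.5, 0.6]
```

```bash
python3 -m pendant '[[0.001,0,0,0],[0.001,0,0,0]]' | grep -E "eef|wrist"; python3 -m pendant '[[0,0,0,0],[0,0,0,0],[0,0,0,0]]' 60;  python3 -m pendant '[[-0.02,0,0,0],[-0.04,0,0,0],[-0.06,0,0,0],[-0.08,0,0,0],[-0.1,0,0.03,0],[-0.11,0,0.07,0],[-0.11,0,0.11,0],[-0.11,0,0.15,0],[-0.11,0,0.18,0]]'
python3 - <<'E'
from h import *
im=robot.grab_frame('side');cv2.imwrite('pics/side13.png',im);crop(im,140,130,340,290,3.7,'pics/s33.png')
im=robot.grab_frame('top');cv2.imwrite('pics/top13.png',im);crop(im,235,90,385,165,5,'pics/t33.png')
E
```

```text
eef_pos: [0.6191, 0.0228, 0.0266]
wrist_force: [-1.5, -0.9, 7.2]
time_s: 50.9
eef_pos: [0.619, 0.0228, 0.0264]
tcp_rot: [0.523, 0.477, 0.514, -0.484]
wrist_force: [0.2, 1.6, 0.2]
gripper_width: 0.55
time_s: 51.8
eef_pos: [0.6321, -0.1581, 0.1392]
tcp_rot: [0.523, 0.477, 0.513, -0.485]
wrist_force: [1.1, -0.5, -1.3]
gripper_width: 0.6
```

View pics/s33.png

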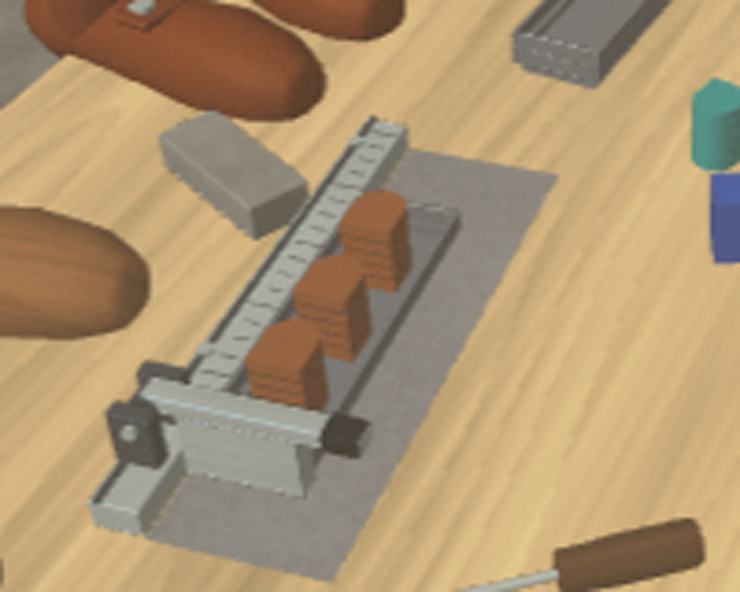

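View pics/t33.png

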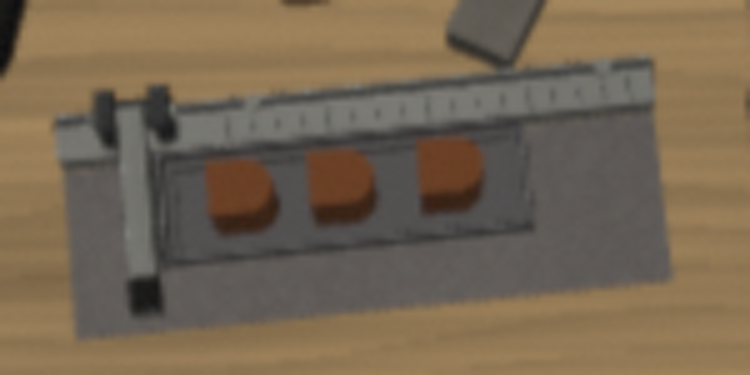

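View pics/side13.png

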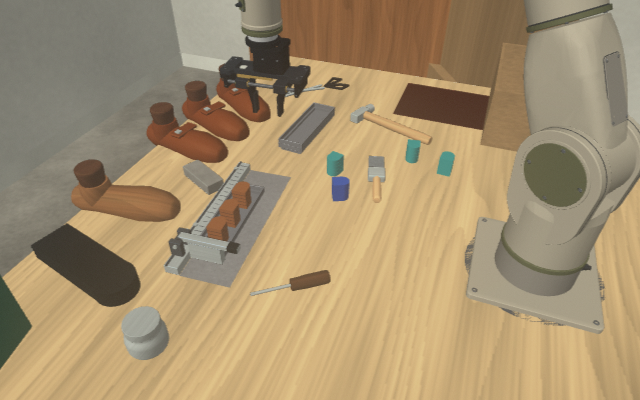

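```bash
python3 -c "
from h import *
print(shift(F(-.036,-.135,.0125),ex))"
```

```text
(array([ 0.1243, -0.0034, -0.1023]), np.float64(-0.4530120131069282))
```

```bash
python3 -m pendant '[[0,-0.003,-0.04,-0.4],[0,-0.003,-0.08,-0.4],[0,-0.003,-0.1,-0.4],[0.03,-0.003,-0.102,-0.4],[0.06,-0.003,-0.102,-0.4],[0.09,-0.003,-0.102,-0.4],[0.11,-0.003,-0.102,-0.4],[0.12,-0.003,-0.102,-0.4],[0.124,-0.003,-0.102,-0.4],[0.124,-0.003,-0.102,-0.4]]' 30
python3 -m pendant '[[0,0,-0.006,0],[0,0,-0.012,0],[0,0,-0.018,0],[0,0,-0.021,0],[0,0,-0.022,0]]'
for i in 1 2 3; do python3 -m pendant '[[0,0,-0.001,0],[0,0,-0.001,0]]' | grep -E "eef|wrist"; done
```

```text
time_s: 52.9
eef_pos: [0.6222, -0.0618, 0.0131]
tcp_rot: [0.524, 0.476, 0.514, -0.485]
wrist_force: [0.9, 0.5, 0.8]
gripper_width: 0.303
time_s: 53.4
eef_pos: [0.6205, -0.0391, 0.0129]
tcp_rot: [0.524, 0.476, 0.514, -0.485]
wrist_force: [0.0, 0.0, 0.2]
gripper_width: 0.299
eef_pos: [0.6205, -0.0381, 0.0129]
wrist_force: [-0.7, 0.1, -0.3]
eef_pos: [0.6204, -0.0378, 0.0129]
wrist_force: [1.8, -1.9, 0.7]
eef_pos: [0.6204, -0.0377, 0.0129]
wrist_force: [0.8, -4.2, -0.0]
```

```bash
python3 -m pendant '[[0,0,0.01,0],[-0.01,0,0.03,0],[-0.05,0,0.04,0],[-0.09,0,0.04,0],[-0.13,-0.03,0.03,0],[-0.13,-0.06,0,0],[-0.13,-0.08,-0.04,0],[-0.13,-0.08,-0.08,0],[-0.13,-0.08,-0.11,0],[-0.13,-0.08,-0.11,0]]' 60
python3 -c "
from h import *
print(shift(F(-.115,.01,.0135),ey))"
```

```text
time_s: 55.0
eef_pos: [0.5312, 0.0736, 0.1411]
tcp_rot: [0.525, 0.475, 0.515, -0.483]
wrist_force: [0.1, 0.0, -0.4]
gripper_width: 0.597
(array([ 0.1275,  0.0004, -0.0053]), np.float64(-89.66679114448354))
```

```bash
python3 -m pendant '[[0,0,-0.001,-8.5],[0,0,-0.002,-17],[0,0,-0.003,-25.5],[0,0,-0.004,-34],[0,0,-0.005,-42.5],[0,0,-0.005,-51],[0,0,-0.005,-59.5],[0,0,-0.005,-68],[0,0,-0.005,-76.5],[0,0,-0.005,-85]]' 70
python3 -c "
from h import *
print(shift(F(-.115,.01,.0135),ey))"
```

```text
time_s: 56.0
eef_pos: [0.531, 0.0778, 0.141]
tcp_rot: [0.708, -0.007, 0.706, -0.006]
wrist_force: [-0.1, 0.0, 0.5]
gripper_width: 0.702
(array([0.1275, 0.0012, 0.0003]), np.float64(-4.3567202785284564))
```

```bash
python3 -m pendant '[[0.03,0.001,0,-4.4],[0.06,0.001,0,-4.4],[0.085,0.001,0,-4.4],[0.105,0.001,0,-4.4],[0.118,0.001,0,-4.4],[0.127,0.001,0,-4.4],[0.127,0.001,0,-4.4],[0.127,0.001,0,-4.4]]' 70
python3 -m pendant '[[0,0,0.008,0],[0,0,0.016,0],[0,0,0.024,0],[0,0,0.03,0],[0,0,0.034,0],[0,0,0.034,0]]'
for i in 1 2 3; do python3 -m pendant '[[0,0,0.001,0],[0,0,0.0012,0]]' | grep -E "eef|wrist"; done
```

```text
time_s: 56.8
eef_pos: [0.5318, 0.0766, 0.0146]
tcp_rot: [0.708, -0.034, 0.706, 0.021]
wrist_force: [0.4, 0.0, 0.5]
gripper_width: 0.701
time_s: 57.4
eef_pos: [0.5662, 0.0794, 0.0146]
tcp_rot: [0.708, -0.033, 0.706, 0.021]
wrist_force: [-0.4, 0.7, 0.4]
gripper_width: 0.704
eef_pos: [0.5672, 0.0795, 0.0146]
wrist_force: [0.6, -0.9, -0.4]
eef_pos: [0.5684, 0.0795, 0.0146]
wrist_force: [0.1, 0.4, 0.4]
eef_pos: [0.5697, 0.0796, 0.0146]
wrist_force: [0.8, 0.3, -0.4]
```

```bash
for i in 1 2; do python3 -m pendant '[[0,0,0.001,0],[0,0,0.001,0]]' | grep -E "eef|wrist"; done;  python3 -m pendant '[[0,0,-0.01,0],[0,0,-0.03,0],[-0.03,0,-0.035,0],[-0.07,0,-0.035,0],[-0.1,0.02,-0.035,0],[-0.11,0.05,-0.035,0],[-0.11,0.08,-0.035,0],[-0.11,0.11,-0.035,0],[-0.11,0.11,-0.035,0]]' 45
python3 -c "
from h import *
print(shift(F(-.098,.128,.0334),ey))
cv2.imwrite('pics/side14.png',robot.grab_frame('side'));crop(cv2.imread('pics/side14.png'),140,130,340,290,3.7,'pics/s34.png')"
```

```text
eef_pos: [0.5705, 0.0796, 0.0146]
wrist_force: [-1.9, -0.2, 0.8]
eef_pos: [0.5705, 0.0796, 0.0144]
wrist_force: [-5.1, -0.8, 4.6]
time_s: 59.3
eef_pos: [0.5254, 0.1933, 0.1229]
tcp_rot: [0.707, -0.035, 0.706, 0.024]
wrist_force: [-0.2, 0.6, -0.6]
gripper_width: 0.449
(array([0.0895, 0.0025, 0.0142]), np.float64(0.3922914730146658))
```

View pics/s34.png

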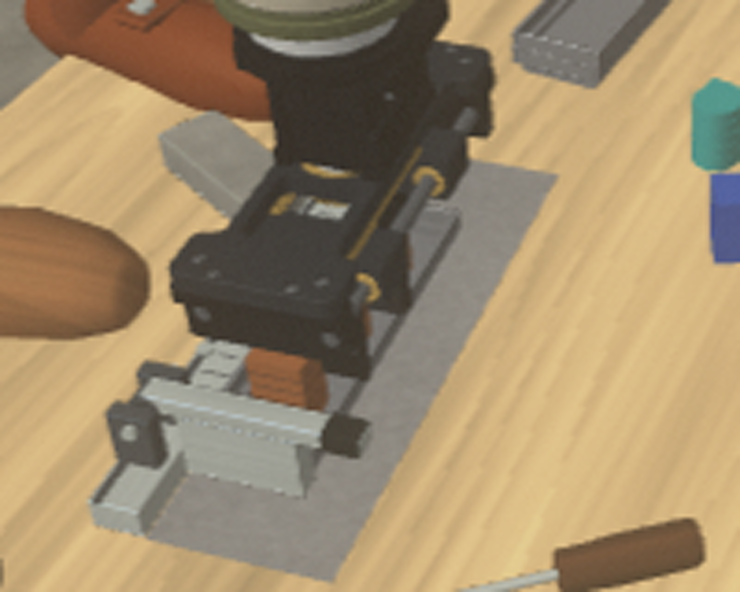

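```bash
python3 -m pendant '[[0.01,0.001,0.007,0.4],[0.03,0.0025,0.014,0.4],[0.05,0.0025,0.014,0.4],[0.065,0.0025,0.014,0.4],[0.078,0.0025,0.014,0.4],[0.086,0.0025,0.014,0.4],[0.088,0.0025,0.014,0.4],[0.088,0.0025,0.014,0.4]]' 45
python3 -c "
from h import *
p,R,s=tool();print((p-O)@ex,(p-O)@ey,p[2])
im=robot.grab_frame('side');crop(im,140,130,340,290,3.7,'pics/s35.png')"
```

```text
time_s: 60.15
eef_pos: [0.54, 0.193, 0.0346]
tcp_rot: [0.707, -0.033, 0.706, 0.02]
wrist_force: [0.4, -0.6, 0.1]
gripper_width: 0.451
-0.0976840555267519 0.12532409745326034 0.03464404553120753
```

View pics/s35.png

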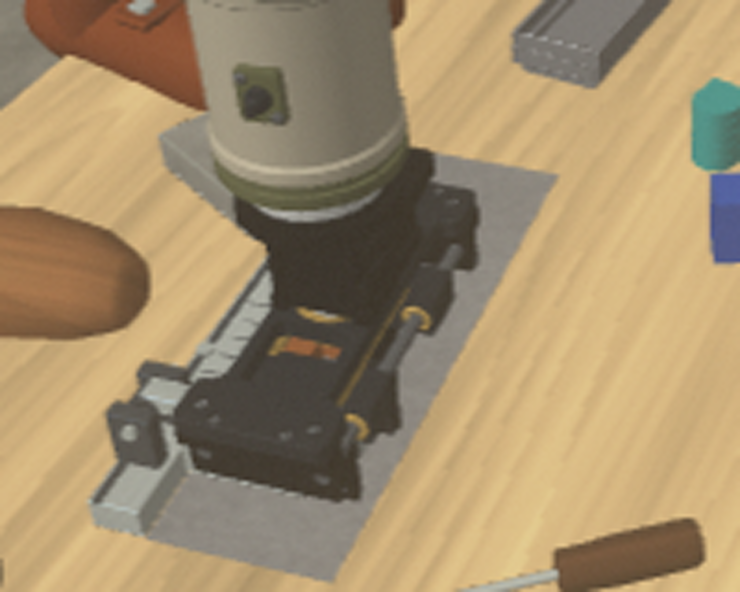

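```bash
python3 -m pendant '[[0,0.001,0,0],[0,0.002,0,0],[0,0.003,0,0],[0,0.003,0,0],[0,0.003,0,0]]' 25
python3 -c "
from h import *
p,R,s=tool();print((p-O)@ex,(p-O)@ey,p[2])"
python3 -m pendant '[[0,0,0,0],[0,0,0,0],[0,0,0,0],[0,0,0,0],[0,0,0,0]]' 0
python3 -c "
from h import *
p,R,s=tool();X=(p-O)@ex-.015;Z=p[2]+.019-.046;print(X,Z,(p-O)@ey)
r=np.hypot(X,Z);f0=np.arctan2(Z,-X);print(r,f0)
for i in range(1,21):
  f=f0+1.69*i/20
  print(i,round(-(r*np.sin(f)-Z),3),round(-r*np.cos(f)-X,3))"
```

```text
time_s: 60.7
eef_pos: [0.54, 0.1961, 0.035]
tcp_rot: [0.707, -0.033, 0.706, 0.02]
wrist_force: [-0.1, -0.4, -0.4]
gripper_width: 0.254
-0.09747866744203479 0.12847959586645255 0.035021322298298616
time_s: 61.2
eef_pos: [0.54, 0.1957, 0.035]
tcp_rot: [0.707, -0.033, 0.706, 0.02]
wrist_force: [0.1, -4.3, 0.9]
gripper_width: 0.181
-0.11246869251075198 0.00795469856109808 0.12806192444381997
0.11274965199181776 0.0706105288918028
1 -0.009 0.001
2 -0.019 0.003
3 -0.028 0.006
4 -0.037 0.009
5 -0.045 0.013
6 -0.054 0.018
7 -0.061 0.024
8 -0.069 0.03
9 -0.075 0.036
10 -0.081 0.044
11 -0.087 0.052
12 -0.092 0.06
13 -0.096 0.068
14 -0.099 0.077
15 -0.102 0.086
16 -0.104 0.096
17 -0.105 0.105
18 -0.105 0.115
19 -0.104 0.124
20 -0.103 0.134
```

```bash
python3 -m pendant '[[-0.009,0,0.001,0],[-0.019,0,0.003,0],[-0.028,0,0.006,0],[-0.037,0,0.009,0],[-0.045,0,0.013,0],[-0.054,0,0.018,0],[-0.061,0,0.024,0],[-0.069,0,0.03,0],[-0.075,0,0.036,0],[-0.081,0,0.044,0]]'
python3 -c "
from h import *
im=robot.grab_frame('side');crop(im,140,130,340,290,3.7,'pics/s36.png')"
```

```text
time_s: 62.2
eef_pos: [0.5832, 0.1993, 0.1167]
tcp_rot: [0.706, -0.033, 0.707, 0.019]
wrist_force: [-7.5, -8.8, 2.3]
gripper_width: 0.183
```

View pics/s36.png

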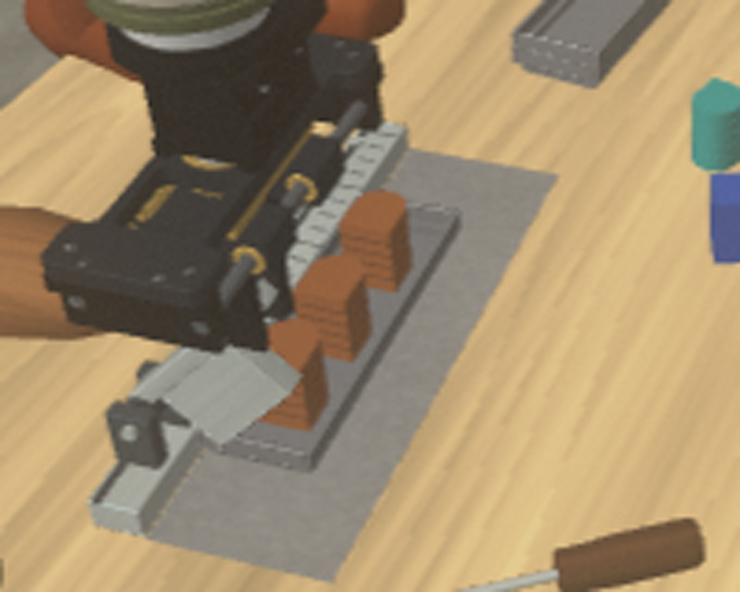

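```bash
python3 -m pendant '[[-0.006,0,0.008,0],[-0.011,0,0.016,0],[-0.015,0,0.024,0],[-0.018,0,0.033,0],[-0.021,0,0.042,0],[-0.023,0,0.052,0],[-0.024,0,0.061,0],[-0.024,0,0.071,0],[-0.023,0,0.08,0],[-0.022,0,0.09,0]]'
python3 -m pendant '[[0,0,0,0],[0,0,0,0]]'
python3 -c "
from h import *
im=robot.grab_frame('side');crop(im,100,100,340,290,3,'pics/s37.png')"
```

```text
time_s: 63.25
eef_pos: [0.6752, 0.2063, 0.1407]
tcp_rot: [0.707, -0.033, 0.706, 0.019]
wrist_force: [-3.4, -4.6, -0.7]
gripper_width: 0.182
time_s: 63.45
eef_pos: [0.6756, 0.2063, 0.1406]
tcp_rot: [0.707, -0.032, 0.706, 0.019]
wrist_force: [0.6, -3.2, -2.3]
gripper_width: 0.18
```

View pics/s37.png

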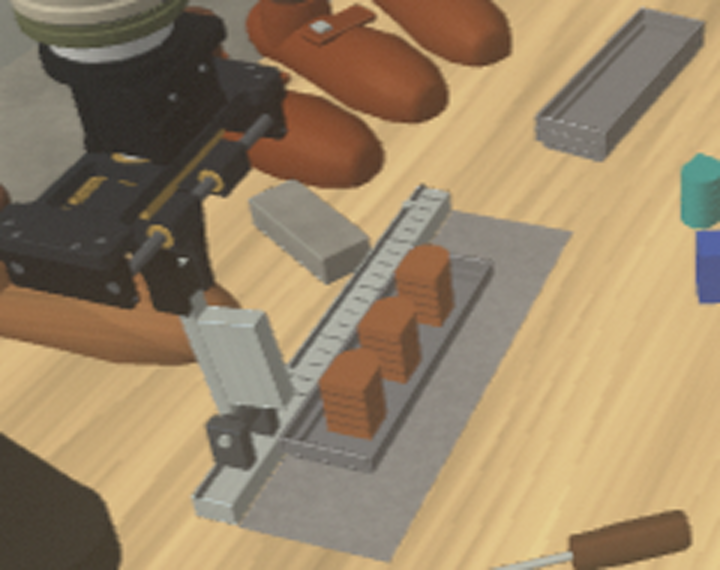

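Stop is up. Release, rise straight up, move clear, and inspect.

```bash
python3 -m pendant '[[0,0,0,0],[0,0,0,0],[0,0,0,0],[0,0,0,0]]' 50
python3 -m pendant '[[-0.02,0,0,0],[-0.05,0,0,0],[-0.08,0,0,0],[-0.11,0,0,0],[-0.12,0.03,-0.02,0],[-0.12,0.06,-0.05,0],[-0.12,0.09,-0.09,0],[-0.12,0.12,-0.13,0],[-0.12,0.12,-0.16,0]]'
python3 -c "
from h import *
im=robot.grab_frame('side');cv2.imwrite('pics/side15.png',im);crop(im,140,130,340,290,3.7,'pics/s38.png')
im=robot.grab_frame('top');cv2.imwrite('pics/top15.png',im);crop(im,235,80,385,165,5,'pics/t38.png')
print(tool()[2]['wrist_force'])"
```

```text
time_s: 63.9
eef_pos: [0.6754, 0.2069, 0.1412]
tcp_rot: [0.707, -0.032, 0.706, 0.019]
wrist_force: [0.1, 0.1, -1.1]
gripper_width: 0.445
time_s: 64.8
eef_pos: [0.5021, 0.3218, 0.2591]
tcp_rot: [0.707, -0.034, 0.706, 0.023]
wrist_force: [0.0, -0.2, 0.7]
gripper_width: 0.502
[0.26418503 0.1770962  0.86022516]
```

View pics/s38.png

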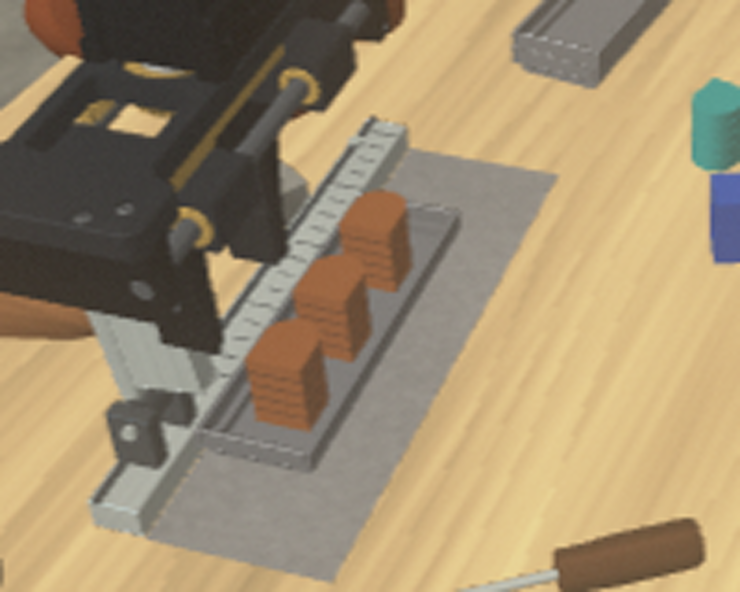

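View pics/t38.png

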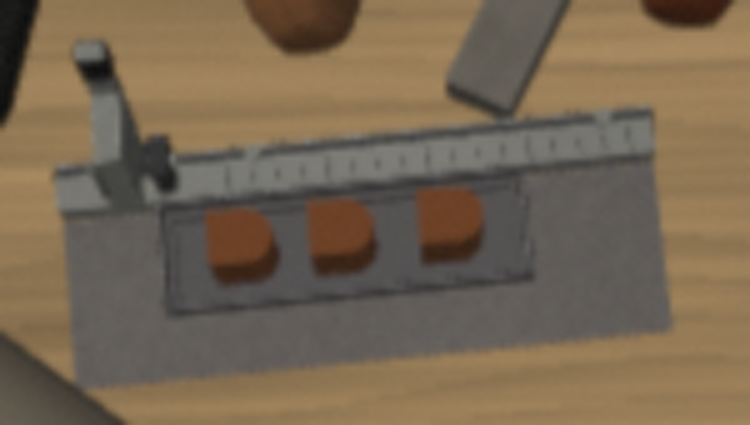

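View pics/top15.png

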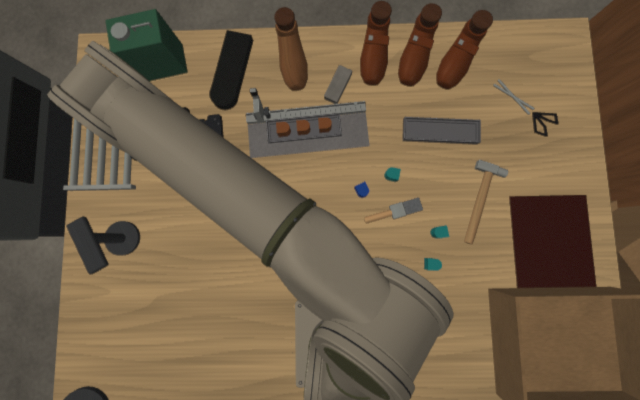

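```bash
python3 -c "
from rig import robot
print(robot.hand_in())"
```

```text
the job is handed in; nothing more can be done
None
```

The job is done and handed in at about 65 s. No check failed or disagreed, but after flipping the stop up I checked the tray only by camera, not by touch.

- **What I did:** I flipped the stop down until it pressed on its end stop. I lifted only the top tray, set it on the bench and pushed it against the fence and the stop. I then put the three heel blocks that were there into it and flipped the stop back up to about where it started. The other two trays and the blue and turquoise look-alikes were left alone.
- **Tray gauging:** After loading, I pushed the tray's side and end again. Both stopped within about 0.1 mm of where they had before loading, so it was still flush and snug. The pictures after flipping the stop up show its far corner on the same pixel as before.
- **Heel blocks:** Each one touched down at the height expected for the tray floor, 4 mm up. The pictures show all three standing upright inside the rim.
- **Forces:** The wrist force was highest at about 42 N, with the fingers holding the stop against its end. One heel block met the floor at about 25 N.

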